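# Change over the cartridges in a guarded shaker station

## Task

Raise the clear guard of the shaker station, move every finished cartridge from its pockets into the steel return tray, standing upright, and seat every fresh cartridge from the bench mat fully down and square in a pocket of its own. Then lower the guard fully shut and press the start button; never press it while the guard is up. Leave the bottle, the jar and the tip box where they are.

Things in the scene. Friction and masses are not known exactly. Their poses are not given: they have to be found in the camera images.
- station: grey shaker station fixed on the bench, deck 130 (x) x 250 (y) mm, its top at 60 mm. Origin on the bench under the deck's centre; x points away from the robot (turned up to 0.2 rad), y along the row of three pockets. White end cheeks, 8 mm thick, at y = -121 and 121 mm, rise to 102 mm. White control pod, 50 mm high, at y = -125 to -185 mm, carries the start button
- pocket0 (a point): centre of the floor of pocket 0 of the station, at y = -64 mm in the station's frame, 48 mm above the bench: a rectangular recess 73 x 47 mm (long side along the station's x, same axes), 12 mm deep, rim widened by a 5 mm chamfer at 45 degrees; takes one cartridge, which then stands 36 mm above the deck
- pocket1 (a point): centre of the floor of pocket 1 of the station, at y = 0 mm in the station's frame, 48 mm above the bench: a rectangular recess 73 x 47 mm (long side along the station's x, same axes), 12 mm deep, rim widened by a 5 mm chamfer at 45 degrees; takes one cartridge, which then stands 36 mm above the deck
- pocket2 (a point): centre of the floor of pocket 2 of the station, at y = 64 mm in the station's frame, 48 mm above the bench: a rectangular recess 73 x 47 mm (long side along the station's x, same axes), 12 mm deep, rim widened by a 5 mm chamfer at 45 degrees; takes one cartridge, which then stands 36 mm above the deck
- guard (a joint): hinge angle of the guard (rad): 0 lowered shut (starts at or almost at 0), grows as it is raised, 1.57 upright, stop at 1.8 leaning away from the robot. A stiff hinge: it stays where it is left and needs about 2 to 4 N at the bar
- guard_hinge (a point): middle of the guard's hinge line, which runs along the station's y, at x = +75 mm in the station's frame, 108 mm above the bench; same axes as the station
- guard_bar (a point): middle of the guard's lifting bar: dark, round, 12 mm thick, along the station's y, 175 mm from the hinge line in the guard's plane (at 0 towards the robot, level with the hinge). Two arms at y = -55 and 55 mm hold it 40 mm clear of the guard's free edge: a finger fits between from above. Guard: clear panel 135 x 252 x 4 mm, aluminium edges, 10 mm over a seated cartridge's top
- start (a joint): push button on the control pod (m): 0 released, 0.006 fully down, takes about 5 N and springs back; starts the station when pressed at least 4 mm
- start_top (a point): centre of the top of the start button, a grey round cap 28 mm across, pressed straight down
- tray_in (a point): centre of the inner floor of the steel return tray fixed to the bench: 190 mm (x) x 170 mm (y) outside, walls 4 mm thick, 20 mm high over the bench; x and y along its sides, z up. It stands to the left or the right of the station
- mat: flat pale blue paper mat on the bench, 220 x 190 mm, 1 mm thick, on the other side of the station, on which the fresh cartridges wait; origin at its centre
- fresh0_mid (a point): a fresh cartridge (two or three are present), at first on the mat, upright, yaw up to 1 rad: white, 0.12 kg, body 70 x 44 mm, 26 high, two rows of grey wells; a tab to grip by stands on the middle of its top: 40 long (x), 14 thick (y), 22 high; 48 high overall. Point: its centre, 24 mm above its underside; x along the 70 mm side, z up; same either way round
- fresh1_mid (a point): a fresh cartridge (two or three are present), at first on the mat, upright, yaw up to 1 rad: white, 0.12 kg, body 70 x 44 mm, 26 high, two rows of grey wells; a tab to grip by stands on the middle of its top: 40 long (x), 14 thick (y), 22 high; 48 high overall. Point: its centre, 24 mm above its underside; x along the 70 mm side, z up; same either way round
- fresh2_mid (a point): a fresh cartridge (two or three are present), at first on the mat, upright, yaw up to 1 rad: white, 0.12 kg, body 70 x 44 mm, 26 high, two rows of grey wells; a tab to grip by stands on the middle of its top: 40 long (x), 14 thick (y), 22 high; 48 high overall. Point: its centre, 24 mm above its underside; x along the 70 mm side, z up; same either way round
- done0_mid (a point): a finished cartridge (one or two are present), at first seated in a pocket, same make as the fresh: white, 0.12 kg, body 70 x 44 mm, 26 high, two rows of grey wells; a tab to grip by stands on the middle of its top: 40 long (x), 14 thick (y), 22 high; 48 high overall. Point: its centre, 24 mm above its underside; x along the 70 mm side, z up; same either way round
- done1_mid (a point): a finished cartridge (one or two are present), at first seated in a pocket, same make as the fresh: white, 0.12 kg, body 70 x 44 mm, 26 high, two rows of grey wells; a tab to grip by stands on the middle of its top: 40 long (x), 14 thick (y), 22 high; 48 high overall. Point: its centre, 24 mm above its underside; x along the 70 mm side, z up; same either way round
- done2_mid (a point): a finished cartridge (one or two are present), at first seated in a pocket, same make as the fresh: white, 0.12 kg, body 70 x 44 mm, 26 high, two rows of grey wells; a tab to grip by stands on the middle of its top: 40 long (x), 14 thick (y), 22 high; 48 high overall. Point: its centre, 24 mm above its underside; x along the 70 mm side, z up; same either way round
- bottle: bystander: white bottle, 60 mm across, 150 mm high, standing on the bench beyond the station to the left; origin at its foot
- jar: bystander: glass jar with black cap, 80 mm across, 110 mm high, beyond the station to the right; origin at its foot
- tipbox: bystander: green pipette-tip box 120 x 85 x 60 mm, on the bench behind the station; origin under its centre
Not all that is in view belongs to the job. Leave any red look-alike of the part that bears fresh1_mid alone. Leave any green look-alike of the part that bears fresh0_mid alone.

How it is judged:
By the outcome, as a careful person would: the job done as asked, in the order asked, and still so for the second after the job is handed in, with the robot touching nothing.
Of fresh0, fresh1, fresh2 only 2 to 3 are there at a start; the rules pass over those that are not, and their reading is None.
Of done0, done1, done2 only 1 to 2 are there at a start; the rules pass over those that are not, and their reading is None.
At some moment in a run one of fresh0, fresh1, fresh2, done0, done1, done2 may be knocked a few centimetres aside while the robot is not near it.
It also fails if it takes over 210 s, if anything falls off the work surface, if the arm or the gripper's body presses on something with over 40 N, if the wrist force passes 120 N, or if a joint passes its speed limit or range.

## Robot

A 6-joint arm with a two-finger parallel gripper is mounted at the origin on the work surface. World frame = base frame: x ahead of the robot, y to its left, z up, the work surface at z = 0. Lengths are in m, angles in rad, forces in N, time in s.
With the tool pointing down it reaches from about 0.3 to 0.875 m from the base axis. Payload 6.4 kg.
Tool frame: the origin (TCP) lies where the fingers leave the gripper's body, on its centre line; the fingertips stand 73 mm ahead of it and the grasp point (between the pads) lies 54 mm ahead of it (ctrl.pinch_z is the distance from the TCP to the grasp point, in m); z points along the fingers, y is the direction in which the jaws open and shut (so a half turn about z gives the same grasp; the last joint's range is limited). The gripper opens to 85 mm and grips with 20 to 120 N. Pads are 22 mm wide; open, the fingers measure 114 mm over their backs; the gripper's body (76 mm by 85 mm) begins 54 mm behind the grasp point. The pads swing forward as they close: fully open they stand 13 mm farther back than shut.
Start: joints at [-0.206, 0.181, 1.607, -0, 1.354, -0.206], TCP at [0.575, 0, 0.304] pointing down, gripper open.
Joint ranges: [-2.99, 2.99], [-0.89, 2.07], [0.3, 2.58], [-1.14, 4.28], [0, 2.63], [-3.12, 3.12]. Speed limits (rad/s): [2.57, 2.57, 3.01, 3.14, 3.14, 3.14].

## Interface

Orientations are given as a unit quaternion [w, x, y, z].
In Python, from bench import ctrl, camera, camera_model gives the robot as it stands.
- The arm moves only by the tool arm_command, never from a script. Its argument "series" is a list of rows, each a list of 7 numbers: the shift along the tool's x, y, z in m, then the turn, a rotation vector about the tool's x, y, z in degrees, then the finger opening in m, from 0 to 0.0854. In form: [[tx, ty, tz, rx, ry, rz, gripper], ...]. A call has exactly 5 rows; each row is the pose to reach, as a shift and turn from the pose commanded when the call began, along the tool's axes at that moment; what a row does not reach only later rows make up. A row lasts 1/10 s, in which the tool goes at most 50 mm and 8.59 degrees, less where a joint would pass 70% of its speed; a pose out of reach is approached as far as the arm can. A call with a gripper value outside its range is refused whole. The fingers move at their own pace and stop on an object; the grip force is fixed at half the most. Time passes only in rows, so rows that repeat a pose let the fingers close, or fill a call up. It gives the time, the measured TCP pose, the force and the opening at its end, in the units of the state.
- ctrl.get_obs(): the state, without advancing time (a new reading comes with each control period).
- camera(name): name is "scene" or "side" or "wrist"; returns (picture, depth): 480x640x3 uint8, red, green, blue; 480x640 float32, m along the optical axis (not along the pixel's ray), 0 where there is no reading.
- camera_model(name): a dict with "K" (3x3 intrinsics, pixels), "distortion" ([k1, k2, p1, p2, k3] as OpenCV has them; the pictures are not rectified), "position" and "attitude" of the camera in the world. Camera axes: x right, y down, z forward; pixel columns grow to the right and rows downward; lengths in m; the calibration is good to about 2 mm. A picture is of the moment at which its call begins: read the wrist's pose just before it. camera_model takes no time and is no camera call; for the wrist camera it gives the pose at the moment of the call.
- ctrl.hand_in(): hands the job in, once; it reports no verdict.
The state is a dict: "time_s": time; "q": joint angles; "dq": joint speeds; "joint_efforts": joint torques, N m; "eef_pos": TCP position; "eef_rot": TCP orientation; "wrist_force": force on the tool from outside, world axes, zero at the start; "torque": the same for the moment, N m; "opening": opening from 0.0 (shut) to 1.0 (fully open).
Only numpy, scipy, OpenCV 4.12 (cv2) and the standard library are available. Lean on these libraries where they do the work, as an engineer would, in place of code of your own. Each camera call takes 0.05 s, during which the arm holds its last target. There are 200 camera calls.

## Working session

There is one attempt and no reset: what is moved stays moved. The work goes in short steps, Python scripts to look and compute and a tool call to move; the robot and the scene stay as the last step left them, time stands still between calls to the robot, and variables do not carry over. Pictures are saved under pics/ and viewed, about 12 in all and at most 16, crops included, and the job is handed in when it is done.

Besides the shell and the picture viewer there is one more tool, called by a JSON object that holds its "op" and its "data", one argument or row to a line. arm_command: Moves the arm, as the interface text tells. Its arguments: {"type":"object","properties":{"series":{"type":"array","items":{"type":"array","items":{"type":"number"}}}},"required":["series"]}

```bash
mkdir -p pics; cat > h.py <<'E'
import numpy as np, cv2
from scipy.spatial.transform import Rotation as R
from bench import ctrl, camera, camera_model
def rot(a):
    a=np.array(a,float)
    return a if a.shape==(3,3) else R.from_quat([a[1],a[2],a[3],a[0]]).as_matrix()
def snap(name):
    m=camera_model(name); p,d=camera(name); return p,d,m
def ray(m,uv):
    uv=np.array(uv,float).reshape(-1,1,2)
    n=cv2.undistortPoints(uv,np.array(m["K"],float),np.array(m["distortion"],float)).reshape(-1,2)
    return np.c_[n,np.ones(len(n))]@rot(m["attitude"]).T
def onplane(m,uv,z):
    r=ray(m,uv); c=np.array(m["position"]); return c+r*((z-c[2])/r[:,2])[:,None]
def cloud(m,d):
    v,u=np.nonzero(d>0); 
    P=np.array(m["position"])+ray(m,np.c_[u,v])*d[v,u][:,None]; return u,v,P
def proj(m,P):
    A=rot(m["attitude"]); rv=cv2.Rodrigues(A.T)[0]; t=-A.T@np.array(m["position"])
    return cv2.projectPoints(np.array(P,float).reshape(-1,1,3),rv,t,np.array(m["K"],float),np.array(m["distortion"],float))[0].reshape(-1,2)
def save(n,p): cv2.imwrite("pics/"+n+".png",p[:,:,::-1])
E
python3 - <<'E'
from h import *
for n in ["scene","side","wrist"]:
    p,d,m=snap(n); save(n+"0",p); print(n,m["position"],rot(m["attitude"]).round(3).tolist(),m["K"],(d>0).mean())
    np.savez("pics/"+n+"0.npz",p=p,d=d)
print(ctrl.get_obs())
E
```

```text
scene [0.95492596 0.83682006 0.72753277] [[-0.878, 0.273, -0.393], [0.479, 0.499, -0.723], [-0.001, -0.823, -0.569]] [[449.00717535   0.         325.46147517]
 [  0.         449.00717535 232.60121866]
 [  0.           0.           1.        ]] 0.9963020833333334
side [ 0.49688999 -1.04783027  0.84577602] [[1.0, -0.008, 0.017], [-0.019, -0.568, 0.823], [0.003, -0.823, -0.568]] [[548.26676427   0.         323.5733073 ]
 [  0.         548.26676427 244.37572128]
 [  0.           0.           1.        ]] 0.9958756510416666
wrist [0.57439176 0.07761693 0.37283873] [[1.0, 0.0, -0.002], [-0.0, -0.953, -0.303], [-0.002, 0.303, -0.953]] [[414.09205534   0.         316.40926366]
 [  0.         414.09205534 242.97726758]
 [  0.           0.           1.        ]] 0.9959765625
{'time_s': 0.15, 'q': array([-2.06294909e-01,  1.81393108e-01,  1.60776412e+00, -7.33220549e-06,
        1.35381142e+00, -2.06302755e-01]), 'dq': array([-6.40758133e-04, -2.42952237e-03, -1.20210499e-03,  1.21747165e-03,
       -3.45346393e-05,  7.93315336e-04]), 'joint_efforts': array([ 1.94259010e-03, -4.45260644e+01, -3.51692533e+01, -1.26067753e-04,
        5.82284134e-03,  2.14055274e-05]), 'eef_pos': array([5.74675942e-01, 8.64470855e-05, 3.03185127e-01]), 'eef_rot': array([-5.73864502e-04,  7.07103280e-01,  7.07109948e-01, -3.79516547e-04]), 'wrist_force': array([0.87706232, 0.12978969, 0.13659508]), 'torque': array([ 0.03147055, -0.00026464, -0.02373853]), 'opening': 1.0004252702814331}
```

View pics/scene0.png

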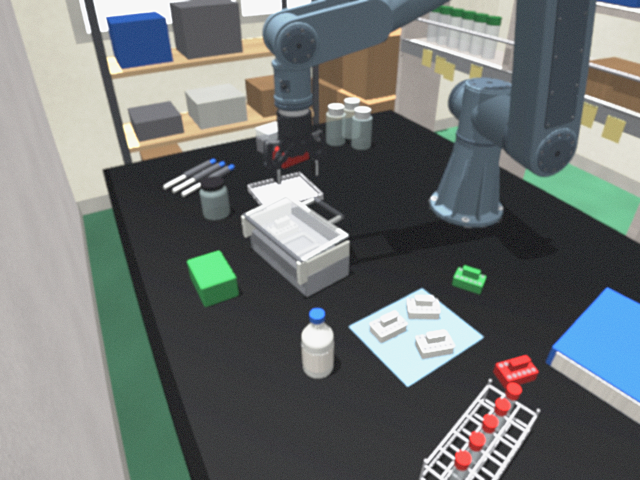

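View pics/side0.png

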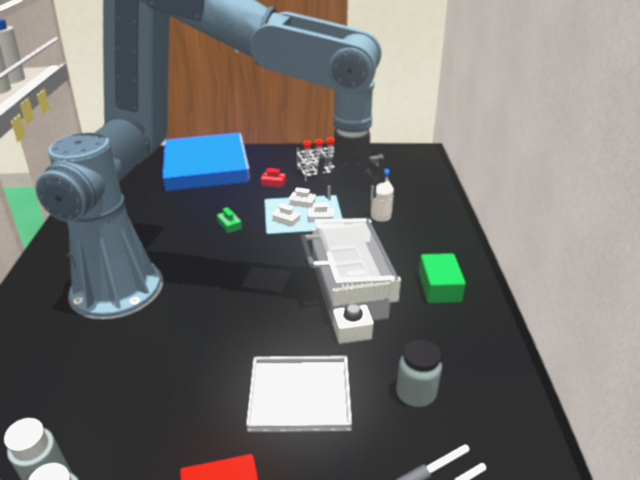

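Scene view: three white fresh cartridges stand on the mat at (388,325), (424,305) and (434,344). The look-alikes to leave are green (470,278) and red (516,370). The station is at about (297,245). The side view shows the tray at (300,393) and the button at (353,312). I'll build a top-down map from the depth.

```bash
python3 - <<'E'
from h import *
x0,x1,y0,y1,s=0.25,0.85,-0.45,0.45,0.0015
W=int((y1-y0)/s);H=int((x1-x0)/s)
ims=[]
for n in ["scene","side"]:
    z=np.load(f"pics/{n}0.npz"); m=camera_model(n)
    k=2
    d=cv2.resize(z["d"],None,fx=1,fy=1); u,v,P=cloud(m,d); c=z["p"][v,u]
    g=(P[:,2]<0.2)&(P[:,2]>-.02); o=np.argsort(P[:,2]*g)
    im=np.zeros((H,W,3),np.uint8)
    for i in o:
        if g[i]:
            a=int((x1-P[i,0])/s); b=int((y1-P[i,1])/s)
            if 0<=a<H-1 and 0<=b<W-1: im[a:a+2,b:b+2]=c[i]
    ims.append(im)
    # heights around station
    zz=P[g]; sel=(abs(zz[:,1])<.2)&(zz[:,0]>.35)&(zz[:,0]<.8); print(n,np.histogram(zz[sel][:,2],bins=np.arange(0,.2,.006)))
both=np.vstack(ims); save("top",cv2.resize(both,(600,800))[:, :] if 0 else cv2.resize(both,(450,600)))
p=np.load("pics/scene0.npz")["p"][180:400,220:500]; a=cv2.resize(p,None,fx=2,fy=2,interpolation=3)
q=np.load("pics/side0.npz")["p"][170:450,200:460]; b=cv2.resize(q,None,fx=1,fy=1)
b=cv2.resize(np.load("pics/side0.npz")["p"][200:350,290:420],None,fx=2,fy=2,interpolation=3)
out=np.zeros((600,800,3),np.uint8); out[:440,:560]=a; out[300:600,540:800]=b; save("crop",out)
p,d,m=np.load("pics/wrist0.npz")["p"],0,0
E
```

```text
scene (array([8548,  203,  197,  211,  203,  209,  198,  195,  223,  360,  819,
        135,  128,  116,  121,  124,  135,  138,  750, 1781, 1145,  287,
         44,    0,    0,    0,    0,    0,    0,    0,    0,    0,    0]), array([0.   , 0.006, 0.012, 0.018, 0.024, 0.03 , 0.036, 0.042, 0.048,
       0.054, 0.06 , 0.066, 0.072, 0.078, 0.084, 0.09 , 0.096, 0.102,
       0.108, 0.114, 0.12 , 0.126, 0.132, 0.138, 0.144, 0.15 , 0.156,
       0.162, 0.168, 0.174, 0.18 , 0.186, 0.192, 0.198]))
side (array([6545,  176,  162,  202,  199,  206,  227,  313,  529,  709,  748,
        238,  227,  157,  140,  155,  207,   95, 1047, 1823, 1011,  239,
         13,    0,    0,    0,    0,    0,    0,    0,    0,    0,    0]), array([0.   , 0.006, 0.012, 0.018, 0.024, 0.03 , 0.036, 0.042, 0.048,
       0.054, 0.06 , 0.066, 0.072, 0.078, 0.084, 0.09 , 0.096, 0.102,
       0.108, 0.114, 0.12 , 0.126, 0.132, 0.138, 0.144, 0.15 , 0.156,
       0.162, 0.168, 0.174, 0.18 , 0.186, 0.192, 0.198]))
```

View pics/wrist0.png

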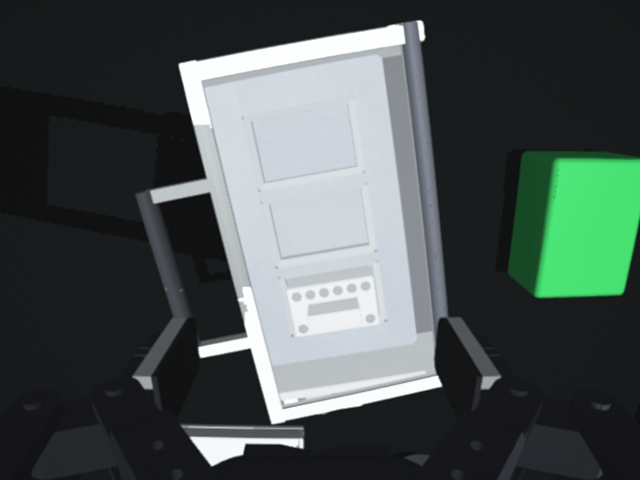

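View pics/crop.png

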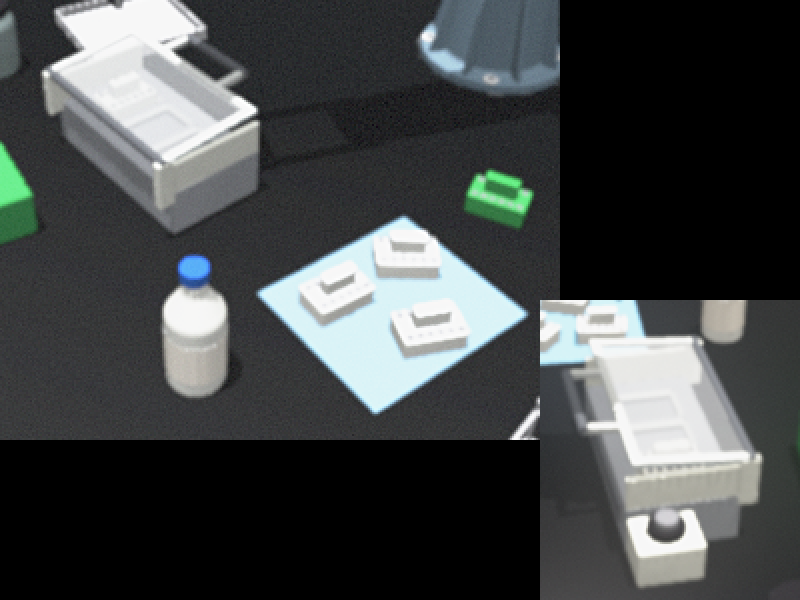

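Wrist view: pocket 2 is at (305,145), pocket 1 at (318,222), and both are empty. A done cartridge sits in pocket 0 at (335,305). The bar runs (145,195)–(180,325).
Candidates for fresh: the whites on the mat (388,325), (424,305), (434,344), against the green look-alike (470,278) and the red one (516,370). I choose the three whites, and the crop confirms them.

```bash
cat >> h.py <<'E'
def fit2(src,dst):
    a=src-src.mean(0); b=dst-dst.mean(0)
    th=np.arctan2((a[:,0]*b[:,1]-a[:,1]*b[:,0]).sum(),(a*b).sum())
    Rm=np.array([[np.cos(th),-np.sin(th)],[np.sin(th),np.cos(th)]])
    t=dst.mean(0)-Rm@src.mean(0); return th,t,np.linalg.norm(src@Rm.T+t-dst,axis=1)
E
python3 - <<'E'
from h import *
mw=camera_model("wrist"); ms=camera_model("side"); mc=camera_model("scene")
uv=[(243,117),(355,97),(366,170),(260,190),(263,200),(362,180),(373,250),(275,268)]
c=lambda y:[(-.0415,y+.0285),(.0415,y+.0285),(.0415,y-.0285),(-.0415,y-.0285)]
src=np.array(c(.064)+c(0)); 
th,t,r=fit2(src,onplane(mw,uv,.06)[:,:2]); print("station",th,t,r.round(4))
Rm=np.array([[np.cos(th),-np.sin(th)],[np.sin(th),np.cos(th)]])
for n,p in dict(p0=(0,-.064),p1=(0,0),p2=(0,.064),hinge=(.075,0),bar=(-.1,0)).items(): print(n,(Rm@p+t).round(4))
print("bar px",onplane(mw,[(145,195),(180,325),(163,260)],.108).round(4))
print("tray",onplane(ms,[(256,357),(348,357),(351,429),(248,429)],.02).round(4))
z=np.load("pics/side0.npz"); d=z["d"]; u,v,P=cloud(ms,d)
s=(abs(u-353)<12)&(v>300)&(v<345)
for vv in range(300,322,2):
    q=P[(abs(u-354)<2)&(v==vv)]; print(vv,q.mean(0).round(4))
zc=np.load("pics/scene0.npz"); u,v,P=cloud(mc,zc["d"])
for px in [(388,319),(424,299),(434,338)]: print(px,onplane(mc,[px],.049).round(4))
E
```

```text
station 0.17196398317242764 [ 0.57609121 -0.00765642] [0.0018 0.002  0.0016 0.0018 0.0025 0.0037 0.003  0.0003]
p0 [ 0.587  -0.0707]
p1 [ 0.5761 -0.0077]
p2 [0.5651 0.0554]
hinge [0.65   0.0052]
bar [ 0.4776 -0.0248]
bar px [[ 0.4611  0.0266  0.108 ]
 [ 0.4748 -0.0691  0.108 ]
 [ 0.4682 -0.0188  0.108 ]]
tray [[ 0.3753 -0.257   0.02  ]
 [ 0.5643 -0.2593  0.02  ]
 [ 0.5603 -0.4379  0.02  ]
 [ 0.3746 -0.4358  0.02  ]]
300 [ 0.5827 -0.1358  0.0681]
302 [ 0.5831 -0.1339  0.0608]
304 [ 0.5832 -0.1348  0.0558]
306 [ 0.581  -0.1602  0.0722]
308 [ 0.5807 -0.1654  0.071 ]
310 [ 0.5801 -0.174   0.073 ]
312 [ 0.5799 -0.1783  0.0711]
314 [ 0.58   -0.1798  0.0668]
316 [ 0.5801 -0.1801  0.0613]
318 [ 0.5797 -0.1872  0.0621]
320 [ 0.5799 -0.187   0.0563]
(388, 319) [[0.5233 0.3157 0.049 ]]
(424, 299) [[0.4188 0.3043 0.049 ]]
(434, 338) [[0.473 0.404 0.049]]
```

```bash
python3 - <<'E'
from h import *
mw=camera_model("wrist"); z=np.load("pics/wrist0.npz"); u,v,P=cloud(mw,z["d"])
th=.172;Rm=np.array([[np.cos(th),-np.sin(th)],[np.sin(th),np.cos(th)]]); L=(P[:,:2]-[.5761,-.0077])@Rm
for y in (.03,.015,0,-.015,-.03):
    s=(abs(L[:,1]-y)<.004)&(L[:,0]<-.08)&(L[:,0]>-.14)&(P[:,2]>.06); q=np.c_[L[s],P[s,2]]
    print(y,s.sum(),q.min(0).round(4),q.max(0).round(4),np.median(q,0).round(4))
for n,a,b in [("panel edge",-.075,-.05),("arms",-.1,-.07),("hinge",.065,.085)]:
    s=(L[:,0]>a)&(L[:,0]<b)&(abs(L[:,1])<.1)&(P[:,2]>.09); print(n,s.sum(),np.percentile(P[s,2],[5,50,95]).round(4))
s=(P[:,2]>.09)&(abs(L[:,1])<.15)
print("x,y range of high points",np.percentile(L[s],[0.5,99.5],axis=0).round(4))
s=(P[:,2]>.05)&(P[:,2]<.066)&(abs(L[:,0])<.1)&(abs(L[:,1])<.14);print(s.sum(),np.percentile(L[s],[1,99],axis=0).round(4))
E
```

```text
0.03 252 [-0.1046  0.026   0.1221] [-0.0927  0.034   0.1317] [-0.0968  0.0299  0.1295]
0.015 230 [-0.1047  0.011   0.1222] [-0.0924  0.019   0.132 ] [-0.0968  0.015   0.1295]
0 218 [-0.1045 -0.0039  0.1228] [-0.0931  0.0039  0.1323] [-0.0969  0.      0.1296]
-0.015 215 [-0.1041 -0.019   0.1217] [-0.0927 -0.011   0.1316] [-0.0966 -0.015   0.1295]
-0.03 48 [-0.1024 -0.031   0.1226] [-0.0927 -0.0261  0.1313] [-0.0942 -0.027   0.1275]
panel edge 14225 [0.1235 0.295  0.3115]
arms 3200 [0.1234 0.128  0.2917]
hinge 8646 [0.11   0.1132 0.3066]
x,y range of high points [[-0.0997 -0.1219]
 [ 0.0787  0.1241]]Traceback (most recent call last):
  File "<stdin>", line 11, in <module>
    return _quantile_unchecked(
        a, q, axis, out, overwrite_input, method, keepdims, weights)
    return _ureduce(a,
                    func=_quantile_ureduce_func,
    ...<5 lines>...
                    overwrite_input=overwrite_input,
                    method=method)
    r = func(a, **kwargs)
    result = _quantile(arr,
                       quantiles=q,
    ...<2 lines>...
                       out=out,
                       weights=wgt)
    slices_having_nans = np.isnan(arr[-1, ...])
                                  ~~~^^^^^^^^^
IndexError: index -1 is out of bounds for axis 0 with size 0
```

{"op": "arm_command", "data": {
  "series": [
    [-0.008,-0.03,0.015,0,0,-4,0.03],
    [-0.016,-0.06,0.035,0,0,-8,0.03],
    [-0.0247,-0.0957,0.06,0,0,-9.85,0.03],
    [-0.0247,-0.0957,0.06,0,0,-9.85,0.03],
    [-0.0247,-0.0957,0.06,0,0,-9.85,0.03]
  ]
}}

```text
time_s: 0.65
eef_pos: [0.4784, -0.0246, 0.2432]
eef_rot: [-0.001, 0.644, 0.765, -0.0]
wrist_force: [0.1, 0.5, -0.3]
opening: 0.352
```

```bash
python3 - <<'E'
from h import *
o=ctrl.get_obs(); print(o["eef_pos"],rot(o["eef_rot"]).round(3).tolist(),o["opening"])
p,d,m=snap("wrist"); u,v,P=cloud(m,d)
th=.172;Rm=np.array([[np.cos(th),-np.sin(th)],[np.sin(th),np.cos(th)]]); L=(P[:,:2]-[.5761,-.0077])@Rm
for y in (.04,.02,0,-.02,-.04):
    s=(abs(L[:,1]-y)<.004)&(L[:,0]<-.08)&(L[:,0]>-.12)&(P[:,2]>.1)&(P[:,2]<.15); q=np.c_[L[s],P[s,2]]
    if s.sum(): print(y,s.sum(),q.min(0).round(4),q.max(0).round(4))
print("tcp station",(o["eef_pos"][:2]-[.5761,-.0077])@Rm)
E
```

```text
[ 0.47843147 -0.02464437  0.24318732] [[-0.17, 0.985, -0.001], [0.985, 0.17, 0.001], [0.001, -0.001, -1.0]] 0.35176159413623265
0.04 449 [-0.1054  0.036   0.1249] [-0.0938  0.044   0.1323]
0.02 409 [-0.1051  0.016   0.1248] [-0.0937  0.024   0.1319]
0 362 [-0.1048 -0.004   0.1251] [-0.0935  0.004   0.1315]
-0.02 342 [-0.105  -0.024   0.1242] [-0.0934 -0.016   0.1318]
-0.04 307 [-0.1047 -0.044   0.1246] [-0.0932 -0.036   0.1318]
tcp station [-9.91274564e-02  2.19354998e-05]
```

{"op": "arm_command", "data": {
  "series": [
    [0,0,0.03,0,0,0,0.03],
    [0,0,0.064,0,0,0,0.03],
    [0,0,0.064,0,0,0,0.03],
    [0,0,0.064,0,0,0,0.0],
    [0,0,0.064,0,0,0,0.0]
  ]
}}

```text
time_s: 1.2
eef_pos: [0.4791, -0.025, 0.181]
eef_rot: [-0.001, 0.643, 0.766, -0.001]
wrist_force: [-6.3, -3.0, -2.7]
opening: 0.115
```

{"op": "arm_command", "data": {
  "series": [
    [0,0,0,0,0,0,0.0],
    [0,0,0,0,0,0,0.0],
    [0,0.001,-0.008,0,0,0,0.0],
    [0,0.0026,-0.0168,0,0,0,0.0],
    [0,0.0026,-0.0168,0,0,0,0.0]
  ]
}}

```text
time_s: 1.7
eef_pos: [0.4816, -0.0245, 0.199]
eef_rot: [-0.0, 0.644, 0.765, -0.001]
wrist_force: [-10.6, -1.6, 3.1]
opening: 0.118
```

{"op": "arm_command", "data": {
  "series": [
    [0,0.0043,-0.0169,0,0,0,0.0],
    [0,0.0103,-0.0333,0,0,0,0.0],
    [0,0.0179,-0.0491,0,0,0,0.0],
    [0,0.0271,-0.064,0,0,0,0.0],
    [0,0.0377,-0.0779,0,0,0,0.0]
  ]
}}

```text
time_s: 2.2
eef_pos: [0.5166, -0.0182, 0.2769]
eef_rot: [-0.002, 0.644, 0.765, -0.003]
wrist_force: [-16.6, -3.0, 7.0]
opening: 0.118
```

{"op": "arm_command", "data": {
  "series": [
    [0,0.0119,-0.0128,0,0,0,0.0],
    [0,0.025,-0.0244,0,0,0,0.0],
    [0,0.0392,-0.0346,0,0,0,0.0],
    [0,0.0544,-0.0433,0,0,0,0.0],
    [0,0.0704,-0.0504,0,0,0,0.0]
  ]
}}

```text
time_s: 2.7
eef_pos: [0.5888, -0.0052, 0.3312]
eef_rot: [0.001, 0.644, 0.765, 0.001]
wrist_force: [-9.6, 1.9, 9.2]
opening: 0.116
```

{"op": "arm_command", "data": {
  "series": [
    [0,0.0166,-0.0055,0,0,0,0.0],
    [0,0.0337,-0.0094,0,0,0,0.0],
    [0,0.051,-0.0115,0,0,0,0.0],
    [0,0.0685,-0.0118,0,0,0,0.0],
    [0,0.086,-0.0104,0,0,0,0.0]
  ]
}}

```text
time_s: 3.2
eef_pos: [0.6742, 0.01, 0.3401]
eef_rot: [0.001, 0.643, 0.765, 0.001]
wrist_force: [-4.4, 1.5, 3.2]
opening: 0.116
```

{"op": "arm_command", "data": {
  "series": [
    [0,0,0,0,0,0,0.035],
    [0,0,0,0,0,0,0.035],
    [0,0,0,0,0,0,0.035],
    [0,0,-0.035,0,0,0,0.035],
    [0,0,-0.07,0,0,0,0.035]
  ]
}}

```text
time_s: 3.7
eef_pos: [0.6721, 0.0088, 0.4052]
eef_rot: [-0.001, 0.644, 0.765, -0.001]
wrist_force: [0.1, -1.2, 1.8]
opening: 0.411
```

{"op": "arm_command", "data": {
  "series": [
    [0,-0.05,-0.01,0,0,0,0.06],
    [0,-0.1,-0.01,0,0,-8,0.06],
    [0,-0.14,-0.01,0,0,-16,0.06],
    [-0.02,-0.17,-0.01,0,0,-24,0.06],
    [-0.03,-0.2,-0.01,0,0,-32,0.06]
  ]
}}

```text
time_s: 4.2
eef_pos: [0.4793, -0.0555, 0.4159]
eef_rot: [0.001, 0.405, 0.914, -0.0]
wrist_force: [0.8, -1.8, -0.4]
opening: 0.7
```

{"op": "arm_command", "data": {
  "series": [
    [0,0,0,0,0,-8,0.06],
    [0,0,0,0,0,-16,0.06],
    [0,0,0,0,0,-24,0.06],
    [0,0,0.02,0,0,-32,0.06],
    [0,0,0.05,0,0,-40,0.06]
  ]
}}

```text
time_s: 4.7
eef_pos: [0.4816, -0.0552, 0.3673]
eef_rot: [0.003, 0.068, 0.998, -0.001]
wrist_force: [0.3, -0.1, -1.0]
opening: 0.701
```

{"op": "arm_command", "data": {
  "series": [
    [0,0,0,0,0,-8,0.06],
    [0,0,0,0,0,-16,0.06],
    [0,0,0,0,0,-18,0.06],
    [0,0,0,0,0,-18,0.06],
    [0,0,0,0,0,-18,0.06]
  ]
}}

```text
time_s: 5.2
eef_pos: [0.4809, -0.0549, 0.3657]
eef_rot: [0.0, -0.085, 0.996, -0.0]
wrist_force: [-0.3, -0.4, -0.2]
opening: 0.704
```

```bash
python3 - <<'E'
from h import *
o=ctrl.get_obs(); print(o["eef_pos"],rot(o["eef_rot"]).round(3).tolist(),o["opening"],o["q"])
p,d,m=snap("wrist"); save("w1",p); np.savez("pics/w1.npz",p=p,d=d)
for k in m: print(k,np.array(m[k]).round(4).tolist())
E
```

```text
[ 0.48092475 -0.05486417  0.36574898] [[-0.986, -0.17, 0.001], [-0.17, 0.986, -0.0], [-0.001, -0.0, -1.0]] 0.7041587590270363 [-3.59412841e-01 -7.66777129e-02  1.75110394e+00 -2.22768285e-05
  1.46649909e+00 -2.10059762e+00]
K [[414.0921, 0.0, 316.4093], [0.0, 414.0921, 242.9773], [0.0, 0.0, 1.0]]
distortion [-0.0877, 0.0, 0.0, 0.0, 0.0]
position [0.4043, -0.0678, 0.4354]
attitude [0.0989, 0.6368, 0.7557, 0.117]
```

View pics/w1.png

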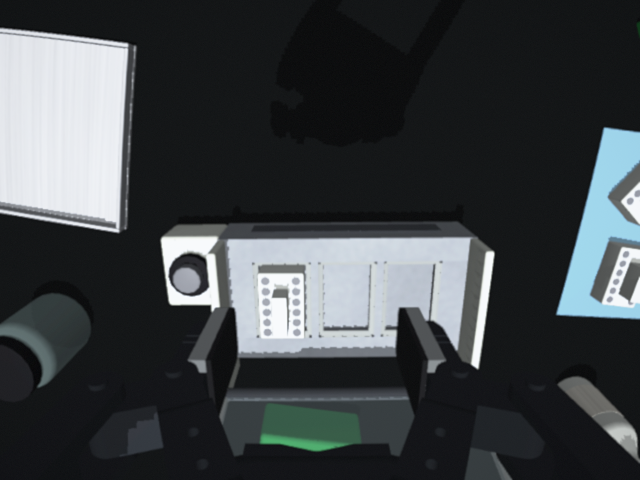

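The wrist view shows the raised guard clear of the pockets. The done cartridge is in pocket 0 at (283,305), the empty pockets are at (347,298) and (410,298), the button is at (190,275), the tray is left and the mat is right.

```bash
cat >> h.py <<'E'
def rect(P,zlo,zhi,box):
    """minAreaRect of the largest xy blob of points in a height band; box=(x0,x1,y0,y1)"""
    s=(P[:,2]>zlo)&(P[:,2]<zhi)&(P[:,0]>box[0])&(P[:,0]<box[1])&(P[:,1]>box[2])&(P[:,1]<box[3])
    q=P[s]; 
    im=np.zeros((int((box[1]-box[0])*1000)+6,int((box[3]-box[2])*1000)+6),np.uint8)
    ij=np.c_[(q[:,1]-box[2])*1000+3,(q[:,0]-box[0])*1000+3].astype(int); im[ij[:,1],ij[:,0]]=255
    im=cv2.morphologyEx(im,cv2.MORPH_CLOSE,np.ones((5,5)))
    im=cv2.morphologyEx(im,cv2.MORPH_OPEN,np.ones((5,5)))
    cs=sorted(cv2.findContours(im,0,2)[0],key=cv2.contourArea,reverse=True)
    out=[]
    for c in cs:
        if cv2.contourArea(c)<150: break
        (a,b),(w,h),_=cv2.minAreaRect(c); bp=cv2.boxPoints(cv2.minAreaRect(c))
        e=[bp[1]-bp[0],bp[2]-bp[1]]; e=max(e,key=np.linalg.norm); yaw=np.arctan2(e[0],e[1])  # e=(dy,dx)
        yaw=(yaw+np.pi/2)%np.pi-np.pi/2
        out.append([(b-3+.5)/1000+box[0],(a-3+.5)/1000+box[2],yaw,max(w,h),min(w,h),q[:,2].mean()])
    return np.array(out).round(4)
E
python3 - <<'E'
from h import *
z=np.load("pics/w1.npz"); m=camera_model("wrist"); u,v,P=cloud(m,z["d"])
print("tab",rect(P,.088,.105,(.54,.64,-.12,-.02)))
print("body",rect(P,.068,.08,(.54,.64,-.12,-.02)))
print("floors",rect(P,.043,.053,(.51,.63,-.04,.11)))
print("deck",rect(P,.055,.066,(.48,.68,-.15,.14)))
print("button",rect(P,.062,.09,(.54,.65,-.21,-.14)), "pod",rect(P,.045,.055,(.54,.65,-.22,-.12)))
print("zs",[np.histogram(P[(abs(P[:,0]-.58)<.1)&(abs(P[:,1])<.12)][:,2],np.arange(.04,.11,.003))])
print("tray",rect(P,-.004,.012,(.3,.6,-.5,-.22)),rect(P,.012,.03,(.3,.6,-.5,-.22)))
q=P[(P[:,2]>.15)&(P[:,0]>.6)&(P[:,2]<.3)]; print("guard pts",len(q),q.mean(0) if len(q) else 0)
E
```

```text
tab [[ 0.5868 -0.0714  0.1799 40.9648 14.9369  0.0951]]
body [[ 0.5863 -0.0715  0.1651 70.3628 45.3741  0.0735]]
floors [[ 5.77400e-01 -7.50000e-03  1.79900e-01  7.28958e+01  4.80307e+01
   4.77000e-02]
 [ 5.65800e-01  5.64000e-02  1.76700e-01  7.23906e+01  4.69009e+01
   4.77000e-02]]
deck [[ 5.761000e-01 -7.800000e-03 -1.394100e+00  2.369306e+02  1.325461e+02
   5.930000e-02]]
button [[ 0.574  -0.166  -1.5708 37.     35.      0.0689]] pod [[ 5.58400e-01 -1.71900e-01 -1.39090e+00  5.24134e+01  3.71187e+01
   4.94000e-02]
 [ 6.06000e-01 -1.67000e-01 -1.57080e+00  4.50000e+01  2.10000e+01
   4.94000e-02]]
zs [(array([  588,   363,  5192,   520,   701,  2214, 13295,   510,   209,
         215,   672,  1823,   193,   194,   180,   194,   198,   180,
         730,   241,   908,   119,   332]), array([0.04 , 0.043, 0.046, 0.049, 0.052, 0.055, 0.058, 0.061, 0.064,
       0.067, 0.07 , 0.073, 0.076, 0.079, 0.082, 0.085, 0.088, 0.091,
       0.094, 0.097, 0.1  , 0.103, 0.106, 0.109]))]
tray [[ 4.605000e-01 -3.150000e-01 -0.000000e+00  2.779999e+02  1.890000e+02
   2.100000e-03]] [[ 4.44e-01 -2.57e-01  0.00e+00  4.90e+01  5.00e+00  1.81e-02]]
guard pts 4173 [0.65639386 0.0097121  0.16661609]
```

{"op": "arm_command", "data": {
  "series": [
    [-0.03,-0.01,0.02,0,0,-0.3,0.04],
    [-0.06,-0.02,0.05,0,0,-0.3,0.04],
    [-0.0845,-0.0342,0.09,0,0,-0.3,0.04],
    [-0.1015,-0.0342,0.13,0,0,-0.3,0.04],
    [-0.1015,-0.0342,0.165,0,0,-0.3,0.04]
  ]
}}

```text
time_s: 5.75
eef_pos: [0.5883, -0.0712, 0.1983]
eef_rot: [0.0, -0.088, 0.996, 0.0]
wrist_force: [-0.6, -0.3, -0.4]
opening: 0.473
```

```bash
python3 - <<'E'
from h import *
o=ctrl.get_obs(); print(o["eef_pos"],rot(o["eef_rot"]).round(3).tolist(),o["opening"])
p,d,m=snap("wrist"); u,v,P=cloud(m,d)
print("tab",rect(P,.088,.102,(.54,.64,-.12,-.02)))
print("body",rect(P,.068,.08,(.54,.64,-.12,-.02)))
E
```

```text
[ 0.588284   -0.07123907  0.1983301 ] [[-0.985, -0.175, 0.0], [-0.175, 0.985, 0.0], [-0.0, 0.0, -1.0]] 0.47275706114223753
tab [[ 0.5867 -0.0715  0.1651 41.2641 14.7959  0.0954]]
body [[ 0.5871 -0.0713  0.1691 70.4441 44.7428  0.0737]]
```

{"op": "arm_command", "data": {
  "series": [
    [0,0,0.03,0,0,0,0.04],
    [0,0,0.047,0,0,0,0.04],
    [0,0,0.047,0,0,0,0.04],
    [0,0,0.047,0,0,0,0.0],
    [0,0,0.047,0,0,0,0.0]
  ]
}}

```text
time_s: 6.3
eef_pos: [0.5881, -0.0714, 0.1556]
eef_rot: [0.001, -0.088, 0.996, -0.001]
wrist_force: [-5.4, 2.9, 14.1]
opening: 0.144
```

{"op": "arm_command", "data": {
  "series": [
    [0,0,0,0,0,0,0.0],
    [0,0,0,0,0,0,0.0],
    [0,0,-0.02,0,0,0,0.0],
    [0,0,-0.05,0,0,0,0.0],
    [0,0,-0.09,0,0,0,0.0]
  ]
}}

```text
time_s: 6.8
eef_pos: [0.5858, -0.0708, 0.2429]
eef_rot: [-0.002, -0.088, 0.996, 0.001]
wrist_force: [1.0, -0.5, -1.9]
opening: 0.149
```

{"op": "arm_command", "data": {
  "series": [
    [0.02,-0.03,0,0,0,0,0.0],
    [0.045,-0.07,0,0,0,0,0.0],
    [0.07,-0.11,0,0,0,0,0.0],
    [0.095,-0.15,0,0,0,0,0.0],
    [0.12,-0.185,0,0,0,0,0.0]
  ]
}}

```text
time_s: 7.3
eef_pos: [0.5007, -0.2763, 0.2441]
eef_rot: [0.0, -0.088, 0.996, -0.001]
wrist_force: [-0.5, -0.9, -0.8]
opening: 0.144
```

{"op": "arm_command", "data": {
  "series": [
    [0.02,-0.03,0,0,0,0,0.0],
    [0.042,-0.065,0.02,0,0,0,0.0],
    [0.042,-0.065,0.05,0,0,0,0.0],
    [0.042,-0.065,0.08,0,0,0,0.0],
    [0.042,-0.065,0.08,0,0,0,0.0]
  ]
}}

```text
time_s: 7.8
eef_pos: [0.4693, -0.3441, 0.1594]
eef_rot: [-0.003, -0.088, 0.996, 0.003]
wrist_force: [-0.5, 0.8, -2.5]
opening: 0.148
```

```bash
python3 - <<'E'
from h import *
o=ctrl.get_obs(); print(o["eef_pos"],o["opening"],o["wrist_force"])
p,d,m=snap("side"); save("s1",cv2.resize(p[320:450,220:380],None,fx=3,fy=3)); u,v,P=cloud(m,d)
b=(.36,.58,-.45,-.24)
s=(P[:,0]>b[0])&(P[:,0]<b[1])&(P[:,1]>b[2])&(P[:,1]<b[3])
print(np.histogram(P[s][:,2],np.arange(-.004,.14,.004)))
print("rim",rect(P,.014,.023,b)[:3])
E
```

```text
[ 0.46926755 -0.34407505  0.15935394] 0.1479123022293183 [-0.5171131   0.76337302 -2.49274981]
(array([1104, 3379, 2738,  255,  268,  485,  299,    2,    0,    0,    0,
          0,    0,    4,   36,   50,   59,   52,   61,  107,  380,   34,
         21,   16,   32,   42,   36,   18,   17,   12,    2,    2,    2,
          1,    8]), array([-0.004,  0.   ,  0.004,  0.008,  0.012,  0.016,  0.02 ,  0.024,
        0.028,  0.032,  0.036,  0.04 ,  0.044,  0.048,  0.052,  0.056,
        0.06 ,  0.064,  0.068,  0.072,  0.076,  0.08 ,  0.084,  0.088,
        0.092,  0.096,  0.1  ,  0.104,  0.108,  0.112,  0.116,  0.12 ,
        0.124,  0.128,  0.132,  0.136]))
rim []
```

View pics/s1.png

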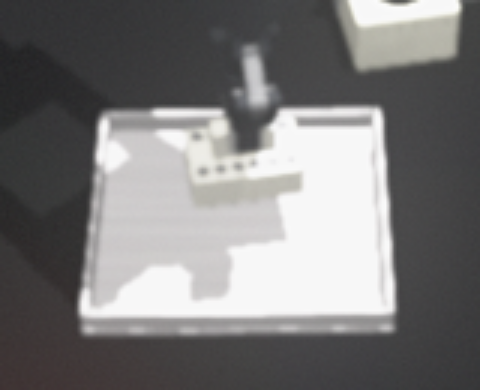

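The cartridge hangs level over the tray at TCP-to-underside offset of about 107 mm. Lowering and releasing.

{"op": "arm_command", "data": {
  "series": [
    [0,0,0.025,0,0,0,0.0],
    [0,0,0.04,0,0,0,0.0],
    [0,0,0.047,0,0,0,0.0],
    [0,0,0.047,0,0,0,0.0],
    [0,0,0.047,0,0,0,0.04]
  ]
}}

```text
time_s: 8.35
eef_pos: [0.4722, -0.3461, 0.1174]
eef_rot: [0.0, -0.089, 0.996, -0.001]
wrist_force: [-0.2, -0.3, -0.0]
opening: 0.3
```

{"op": "arm_command", "data": {
  "series": [
    [0,0,0,0,0,0,0.04],
    [0,0,0,0,0,0,0.04],
    [0,0,-0.03,0,0,0,0.04],
    [0,0,-0.08,0,0,0,0.04],
    [0,0,-0.13,0,0,0,0.04]
  ]
}}

```text
time_s: 8.85
eef_pos: [0.4712, -0.3454, 0.2476]
eef_rot: [-0.0, -0.088, 0.996, 0.001]
wrist_force: [1.3, -0.8, 0.8]
opening: 0.467
```

```bash
python3 - <<'E'
from h import *
o=ctrl.get_obs(); print(o["eef_pos"],rot(o["eef_rot"]).round(3).tolist(),o["q"])
b=(.36,.58,-.45,-.24)
p,d,m=snap("wrist"); u,v,P=cloud(m,d)
print("tab",rect(P,.046,.06,b)[:3]); print("body",rect(P,.024,.036,b)[:3])
p,d,m=snap("scene"); u,v,P=cloud(m,d); np.savez("pics/sc2.npz",p=p,d=d)
b=(.3,.62,.2,.5)
print("fresh tabs",rect(P,.043,.055,b)); print("bodies",rect(P,.022,.033,b))
E
```

```text
[ 0.47124363 -0.34538609  0.24762066] [[-0.984, -0.176, -0.001], [-0.176, 0.984, 0.001], [0.001, 0.001, -1.0]] [-8.35500185e-01  2.56813596e-01  1.63464241e+00  8.88099689e-06
  1.25162137e+00 -2.58338993e+00]
tab [[ 0.4705 -0.3456  0.1853 39.8063 14.6817  0.0515]]
body [[ 4.70800e-01 -3.45800e-01  1.79900e-01  7.01231e+01  4.49002e+01
   2.97000e-02]]
fresh tabs [[ 0.4162  0.301  -0.5337 40.8549 17.3751  0.048 ]
 [ 0.462   0.3972 -0.2954 40.3467 15.3068  0.048 ]
 [ 0.5166  0.3111  0.0867 38.4635 14.857   0.048 ]]
bodies [[ 4.62500e-01  3.96500e-01 -2.57300e-01  6.86114e+01  4.74884e+01
   2.66000e-02]
 [ 5.17000e-01  3.11000e-01  0.00000e+00  6.90000e+01  4.10000e+01
   2.66000e-02]
 [ 4.16500e-01  3.03700e-01 -5.71300e-01  7.01783e+01  4.41018e+01
   2.66000e-02]]
```

{"op": "arm_command", "data": {
  "series": [
    [-0.008,0.045,-0.02,0,0,0,0.04],
    [-0.016,0.09,-0.04,0,0,0,0.04],
    [-0.024,0.135,-0.06,0,0,0,0.04],
    [-0.032,0.18,-0.08,0,0,0,0.04],
    [-0.04,0.225,-0.1,0,0,0,0.04]
  ]
}}

```text
time_s: 9.45
eef_pos: [0.471, -0.1156, 0.3474]
eef_rot: [0.0, -0.088, 0.996, -0.0]
wrist_force: [0.6, 0.1, -0.7]
opening: 0.469
```

{"op": "arm_command", "data": {
  "series": [
    [-0.008,0.045,0,0,0,0,0.04],
    [-0.016,0.09,0,0,0,0,0.04],
    [-0.024,0.135,0,0,0,0,0.04],
    [-0.032,0.18,0,0,0,0,0.04],
    [-0.04,0.225,0,0,0,0,0.04]
  ]
}}

```text
time_s: 9.95
eef_pos: [0.4707, 0.1131, 0.3468]
eef_rot: [0.001, -0.088, 0.996, -0.0]
wrist_force: [0.8, -0.2, 0.2]
opening: 0.469
```

{"op": "arm_command", "data": {
  "series": [
    [-0.008,0.045,0,0,0,0,0.04],
    [-0.016,0.09,0,0,0,0,0.04],
    [-0.024,0.135,0,0,0,0,0.04],
    [-0.036,0.18,0,0,0,0,0.04],
    [-0.036,0.215,0,0,0,0,0.04]
  ]
}}

```text
time_s: 10.45
eef_pos: [0.4687, 0.3318, 0.3465]
eef_rot: [0.001, -0.089, 0.996, 0.0]
wrist_force: [-0.3, -0.1, -0.1]
opening: 0.469
```

{"op": "arm_command", "data": {
  "series": [
    [0,0,0,0,0,0,0.04],
    [0,0,0,0,0,0,0.04],
    [0,0,0,0,0,0,0.04],
    [0,0,0,0,0,0,0.04],
    [0,0,0,0,0,0,0.04]
  ]
}}

```text
time_s: 10.95
eef_pos: [0.469, 0.3282, 0.3466]
eef_rot: [0.0, -0.088, 0.996, -0.0]
wrist_force: [0.3, -0.5, 0.8]
opening: 0.471
```

```bash
cat > meas.py <<'E'
from h import *
import sys
def fresh():
    p,d,m=snap("wrist"); u,v,P=cloud(m,d); P=P[(v<400)]
    b=(.3,.62,.18,.52)
    t=rect(P,.043,.056,b); f=rect(P,.022,.033,b); return p,t,f
def plan(t,name=""):
    """shift in tool axes & smallest turn bringing tool x along +-cartridge x"""
    o=ctrl.get_obs(); M=rot(o["eef_rot"]); d=np.array([t[0],t[1],o["eef_pos"][2]])-o["eef_pos"]
    yaw=np.arctan2(M[1,0],M[0,0]); dr=(t[2]-yaw+np.pi/2)%np.pi-np.pi/2
    print(name,"shift tool xy",(M.T@d)[:2].round(4),"rz deg",round(-np.degrees(dr),2),"z",o["eef_pos"].round(4))
if __name__=="__main__":
    p,t,f=fresh(); print("tabs\n",t,"\nbodies\n",f)
    for k in t: plan(k)
    print(ctrl.get_obs()["q"].round(3))
E
python3 meas.py
```

```text
tabs
 [[ 4.59600e-01  3.97300e-01 -2.94200e-01  4.08040e+01  1.50804e+01
   4.76000e-02]
 [ 5.13000e-01  3.09100e-01  3.84000e-02  3.94708e+01  1.44509e+01
   4.76000e-02]
 [ 4.13300e-01  3.01100e-01 -5.31700e-01  4.07644e+01  1.48557e+01
   4.76000e-02]] 
bodies
 [[ 4.13400e-01  3.01200e-01 -5.45700e-01  7.07642e+01  4.49069e+01
   2.57000e-02]
 [ 4.59000e-01  3.97300e-01 -2.91500e-01  7.00171e+01  4.48263e+01
   2.57000e-02]
 [ 5.13400e-01  3.09200e-01  2.94000e-02  6.90584e+01  4.41574e+01
   2.57000e-02]
 [ 3.62000e-01  5.11000e-01  0.00000e+00  6.70000e+01  1.70000e+01
   2.57000e-02]]
 shift tool xy [-0.0028  0.0695] rz deg 26.92 z [0.469  0.3283 0.3466]
 shift tool xy [-0.0399 -0.0266] rz deg 7.86 z [0.469  0.3283 0.3466]
 shift tool xy [ 0.0596 -0.0171] rz deg 40.52 z [0.469  0.3283 0.3466]
[ 0.404  0.142  1.565 -0.     1.435 -1.343]
```

{"op": "arm_command", "data": {
  "series": [
    [-0.025,-0.015,0.03,0,0,4,0.04],
    [-0.0399,-0.0266,0.07,0,0,8,0.04],
    [-0.0399,-0.0266,0.11,0,0,8,0.04],
    [-0.0399,-0.0266,0.15,0,0,8,0.04],
    [-0.0399,-0.0266,0.18,0,0,8,0.04]
  ]
}}

```text
time_s: 11.5
eef_pos: [0.512, 0.3089, 0.1637]
eef_rot: [-0.001, -0.018, 1.0, -0.0]
wrist_force: [0.3, -0.3, 0.3]
opening: 0.47
```

```bash
python3 meas.py
```

```text
tabs
 [[ 0.4594  0.3968 -0.2915 40.5161 15.7084  0.0475]
 [ 0.4135  0.3013 -0.5281 41.0295 15.3321  0.0475]
 [ 0.5135  0.3095  0.     40.     14.      0.0475]] 
bodies
 [[ 4.13500e-01  3.01200e-01 -5.33700e-01  7.13004e+01  4.54334e+01
   2.58000e-02]
 [ 5.13400e-01  3.09300e-01  3.63000e-02  6.96085e+01  4.46069e+01
   2.58000e-02]
 [ 4.59300e-01  3.96700e-01 -3.05900e-01  7.10168e+01  4.54708e+01
   2.58000e-02]]
 shift tool xy [0.0469 0.0906] rz deg 18.77 z [0.5095 0.308  0.1589]
 shift tool xy [ 0.0962 -0.0032] rz deg 32.33 z [0.5095 0.308  0.1589]
 shift tool xy [-0.0041  0.0014] rz deg 2.07 z [0.5095 0.308  0.1589]
[ 0.345  0.395  1.654 -0.     1.102 -1.262]
```

{"op": "arm_command", "data": {
  "series": [
    [0,0,0.02,0,0,0,0.04],
    [0,0,0.045,0,0,0,0.04],
    [0,0,0.058,0,0,0,0.04],
    [0,0,0.058,0,0,0,0.04],
    [0,0,0.058,0,0,0,0.0]
  ]
}}

```text
time_s: 12.05
eef_pos: [0.5132, 0.3102, 0.1094]
eef_rot: [0.0, -0.019, 1.0, 0.0]
wrist_force: [-0.1, -0.1, 0.0]
opening: 0.315
```

{"op": "arm_command", "data": {
  "series": [
    [0,0,0,0,0,0,0.0],
    [0,0,0,0,0,0,0.0],
    [0,0,0,0,0,0,0.0],
    [0,0,-0.03,0,0,0,0.0],
    [0,0,-0.07,0,0,0,0.0]
  ]
}}

```text
time_s: 12.55
eef_pos: [0.5107, 0.3095, 0.1767]
eef_rot: [-0.003, -0.019, 1.0, -0.001]
wrist_force: [0.6, 1.0, -1.3]
opening: 0.14
```

{"op": "arm_command", "data": {
  "series": [
    [0,-0.02,-0.03,0,0,0,0.0],
    [-0.006,-0.06,-0.06,0,0,0,0.0],
    [-0.012,-0.1,-0.08,0,0,0,0.0],
    [-0.02,-0.145,-0.09,0,0,0,0.0],
    [-0.03,-0.19,-0.09,0,0,0,0.0]
  ]
}}

```text
time_s: 13.05
eef_pos: [0.5504, 0.1202, 0.271]
eef_rot: [0.002, -0.019, 1.0, 0.0]
wrist_force: [0.7, -0.2, -1.4]
opening: 0.146
```

{"op": "arm_command", "data": {
  "series": [
    [-0.008,-0.045,0,0,0,-2,0.0],
    [-0.016,-0.09,0,0,0,-4,0.0],
    [-0.024,-0.135,0,0,0,-8,0.0],
    [-0.031,-0.175,0,0,0,-8,0.0],
    [-0.0311,-0.1923,0,0,0,-8,0.0]
  ]
}}

```text
time_s: 13.55
eef_pos: [0.5884, -0.0732, 0.2685]
eef_rot: [0.0, -0.087, 0.996, -0.0]
wrist_force: [0.8, 1.0, -0.6]
opening: 0.141
```

{"op": "arm_command", "data": {
  "series": [
    [0,0,0.03,0,0,0,0.0],
    [0,0,0.06,0,0,0,0.0],
    [0,0,0.08,0,0,0,0.0],
    [0,0,0.08,0,0,0,0.0],
    [0,0,0.08,0,0,0,0.0]
  ]
}}

```text
time_s: 14.05
eef_pos: [0.5879, -0.0691, 0.1886]
eef_rot: [-0.0, -0.089, 0.996, 0.0]
wrist_force: [-0.0, 0.4, -0.2]
opening: 0.148
```

```bash
cat > held.py <<'E'
from h import *
o=ctrl.get_obs(); print(o["eef_pos"].round(4),rot(o["eef_rot"])[:2,:2].round(3).tolist(),o["opening"],o["wrist_force"].round(1))
p,d,m=snap("wrist"); u,v,P=cloud(m,d); save("held",p)
e=o["eef_pos"]; b=(e[0]-.06,e[0]+.06,e[1]-.05,e[1]+.05); z=e[2]
s=(P[:,0]>b[0])&(P[:,0]<b[1])&(P[:,1]>b[2])&(P[:,1]<b[3])
h,ed=np.histogram(P[s][:,2],np.arange(z-.12,z-.04,.002)); k=h.argmax(); zt=ed[k]+.001; print("peak z",zt.round(4),h[k])
print("body",rect(P,zt-.006,zt+.006,b)[:2])
for n,f in dict(p0=(.5882,-.0705),p1=(.577,-.0075),p2=(.5658,.0555)).items():
    print(n,"shift tool",(rot(o["eef_rot"]).T@np.r_[np.array(f)-e[:2],0])[:2].round(4))
E
python3 held.py
```

```text
[ 0.5879 -0.0691  0.1886] [[-0.984, -0.177], [-0.177, 0.984]] 0.1478242726284388 [-0.   0.4 -0.2]
peak z 0.1056 3595
body [[ 0.5713 -0.0724 -1.4056 44.8809 37.6474  0.1046]]
p0 shift tool [-0.     -0.0014]
p1 shift tool [-0.0001  0.0626]
p2 shift tool [-0.0002  0.1266]
```

{"op": "arm_command", "data": {
  "series": [
    [0,-0.0012,0.0,0,0,0,0.0],
    [0,-0.0012,0.01,0,0,0,0.0],
    [0,-0.0012,0.02,0,0,0,0.0],
    [0,-0.0012,0.03,0,0,0,0.0],
    [0,-0.0012,0.033,0,0,0,0.0]
  ]
}}

```text
time_s: 14.6
eef_pos: [0.5883, -0.0716, 0.1574]
eef_rot: [-0.001, -0.089, 0.996, -0.001]
wrist_force: [-18.2, 1.5, 40.8]
opening: 0.146
```

{"op": "arm_command", "data": {
  "series": [
    [0,0,0,0,0,0,0.0],
    [0,0,0,0,0,0,0.0],
    [0,0,0,0,0,0,0.0],
    [0,0,0,0,0,0,0.0],
    [0,0,0,0,0,0,0.0]
  ]
}}

```text
time_s: 15.1
eef_pos: [0.5882, -0.0716, 0.1574]
eef_rot: [-0.0, -0.089, 0.996, -0.001]
wrist_force: [-9.9, -1.0, 20.0]
opening: 0.141
```

Seated, as the force and height .157 match. I'll release, rise, and check.

{"op": "arm_command", "data": {
  "series": [
    [0,0,-0.001,0,0,0,0.035],
    [0,0,-0.001,0,0,0,0.035],
    [0,0,-0.001,0,0,0,0.035],
    [0,0,-0.03,0,0,0,0.035],
    [0,0,-0.07,0,0,0,0.035]
  ]
}}

```text
time_s: 15.6
eef_pos: [0.5864, -0.0702, 0.2227]
eef_rot: [-0.003, -0.088, 0.996, 0.001]
wrist_force: [1.2, -0.4, -0.1]
opening: 0.41
```

{"op": "arm_command", "data": {
  "series": [
    [0,0.02,-0.03,0,0,0,0.04],
    [0,0.06,-0.06,0,0,0,0.04],
    [0,0.1,-0.09,0,0,0,0.04],
    [0.005,0.14,-0.12,0,0,0,0.04],
    [0.01,0.18,-0.12,0,0,0,0.04]
  ]
}}

```text
time_s: 16.1
eef_pos: [0.5479, 0.106, 0.35]
eef_rot: [0.004, -0.088, 0.996, -0.0]
wrist_force: [1.2, 0.2, 0.5]
opening: 0.463
```

```bash
cat > pock.py <<'E'
from h import *
n="scene"
for n in ("scene","wrist"):
    p,d,m=snap(n); u,v,P=cloud(m,d); b=(.51,.64,-.12,.11)
    print(n,"tab",rect(P,.088,.103,b).tolist(),"\n body",rect(P,.066,.082,b).tolist())
E
python3 pock.py
```

```text
scene tab [] 
 body []
wrist tab [[0.588, -0.0712, 0.2075, 40.1205, 16.0173, 0.0969], [0.5385, 0.1091, 0.1707, 58.0402, 10.5002, 0.0969]] 
 body [[0.5878, -0.0709, 0.1853, 70.6439, 45.4578, 0.0737]]
```

{"op": "arm_command", "data": {
  "series": [
    [0.007,0.045,0,0,0,0,0.04],
    [0.014,0.09,0,0,0,0,0.04],
    [0.02,0.138,0,0,0,0,0.04],
    [0.028,0.186,0,0,0,0,0.04],
    [0.0376,0.234,0,0,0,0,0.04]
  ]
}}

```text
time_s: 16.7
eef_pos: [0.4679, 0.3294, 0.3444]
eef_rot: [-0.0, -0.088, 0.996, -0.0]
wrist_force: [1.1, -0.9, -0.6]
opening: 0.467
```

{"op": "arm_command", "data": {
  "series": [
    [0,0,0,0,0,8,0.04],
    [0,0,0,0,0,16,0.04],
    [0,0,0,0,0,24,0.04],
    [0,0,0,0,0,27,0.04],
    [0,0,0,0,0,27,0.04]
  ]
}}

```text
time_s: 17.2
eef_pos: [0.4686, 0.3279, 0.3442]
eef_rot: [-0.001, 0.147, 0.989, -0.001]
wrist_force: [-0.7, 0.6, -0.3]
opening: 0.467
```

{"op": "arm_command", "data": {
  "series": [
    [0,0,0,0,0,0,0.04],
    [0,0,0,0,0,0,0.04],
    [0,0,0,0,0,0,0.04],
    [0,0,0,0,0,0,0.04],
    [0,0,0,0,0,0,0.04]
  ]
}}

```text
time_s: 17.7
eef_pos: [0.4684, 0.3283, 0.3454]
eef_rot: [0.0, 0.146, 0.989, 0.0]
wrist_force: [-0.5, -0.8, 0.1]
opening: 0.469
```

```bash
python3 meas.py
```

```text
tabs
 [[ 0.4131  0.3014 -0.5233 41.3104 15.025   0.0475]
 [ 0.4589  0.3975 -0.2783 40.384  15.5217  0.0475]] 
bodies
 [[ 4.13500e-01  3.01100e-01 -5.31700e-01  7.08307e+01  4.49727e+01
   2.58000e-02]
 [ 4.59200e-01  3.97300e-01 -2.98500e-01  7.02130e+01  4.44805e+01
   2.58000e-02]
 [ 3.69000e-01  5.11000e-01  0.00000e+00  5.30000e+01  1.70000e+01
   2.58000e-02]]
 shift tool xy [ 0.0451 -0.0418] rz deg 13.14 z [0.4684 0.3283 0.3454]
 shift tool xy [0.0291 0.0635] rz deg -0.9 z [0.4684 0.3283 0.3454]
[ 0.404  0.142  1.567 -0.     1.433 -0.873]
```

{"op": "arm_command", "data": {
  "series": [
    [0.015,0.035,0.02,0,0,0,0.04],
    [0.0288,0.0635,0.05,0,0,0,0.04],
    [0.0288,0.0635,0.09,0,0,0,0.04],
    [0.0288,0.0635,0.13,0,0,0,0.04],
    [0.0288,0.0635,0.17,0,0,0,0.04]
  ]
}}

```text
time_s: 18.25
eef_pos: [0.459, 0.3979, 0.1741]
eef_rot: [0.0, 0.146, 0.989, 0.0]
wrist_force: [0.2, -0.4, -0.4]
opening: 0.469
```

{"op": "arm_command", "data": {
  "series": [
    [0,0,0.03,0,0,0,0.04],
    [0,0,0.055,0,0,0,0.04],
    [0,0,0.066,0,0,0,0.04],
    [0,0,0.066,0,0,0,0.04],
    [0,0,0.066,0,0,0,0.0]
  ]
}}

```text
time_s: 18.75
eef_pos: [0.4599, 0.3979, 0.1105]
eef_rot: [0.001, 0.146, 0.989, 0.0]
wrist_force: [1.1, -0.0, 0.4]
opening: 0.311
```

{"op": "arm_command", "data": {
  "series": [
    [0,0,0,0,0,0,0.0],
    [0,0,0,0,0,0,0.0],
    [0,0,0,0,0,0,0.0],
    [0,0,-0.03,0,0,0,0.0],
    [0,0,-0.07,0,0,0,0.0]
  ]
}}

```text
time_s: 19.25
eef_pos: [0.4577, 0.3965, 0.1779]
eef_rot: [-0.002, 0.147, 0.989, -0.002]
wrist_force: [0.4, 0.6, 0.1]
opening: 0.137
```

```bash
sed -n '1,3p' held.py > g.py; cat > goto.py <<'E'
from h import *
import sys
# shift/turn from the present pose to x y yaw
o=ctrl.get_obs(); M=rot(o["eef_rot"]); x,y,yaw=map(float,sys.argv[1:4])
d=M.T@(np.r_[x,y,o["eef_pos"][2]]-o["eef_pos"]); a=np.arctan2(M[1,0],M[0,0]); dr=(yaw-a+np.pi/2)%np.pi-np.pi/2
print(o["eef_pos"].round(4),"q",o["q"].round(2),"shift",d.round(4),"rz",round(-np.degrees(dr),2))
E
python3 goto.py .5770 -.0075 .176
```

```text
[0.4577 0.3965 0.1779] q [ 0.52  0.39  1.62  0.    1.14 -0.76] shift [-0.2314 -0.352   0.0005] rz -26.94
```

{"op": "arm_command", "data": {
  "series": [
    [0,0,-0.045,0,0,0,0.0],
    [-0.016,-0.025,-0.08,0,0,0,0.0],
    [-0.04,-0.06,-0.095,0,0,0,0.0],
    [-0.065,-0.1,-0.095,0,0,0,0.0],
    [-0.09,-0.137,-0.095,0,0,0,0.0]
  ]
}}

```text
time_s: 19.75
eef_pos: [0.5059, 0.2389, 0.2757]
eef_rot: [0.001, 0.146, 0.989, 0.0]
wrist_force: [1.0, 0.1, -1.4]
opening: 0.141
```

{"op": "arm_command", "data": {
  "series": [
    [-0.025,-0.038,0,0,0,-6,0.0],
    [-0.05,-0.076,0,0,0,-12,0.0],
    [-0.075,-0.114,0,0,0,-18,0.0],
    [-0.1,-0.152,0,0,0,-24,0.0],
    [-0.125,-0.19,0,0,0,-27,0.0]
  ]
}}

```text
time_s: 20.25
eef_pos: [0.5703, 0.0204, 0.2747]
eef_rot: [0.0, -0.09, 0.996, 0.0]
wrist_force: [1.1, 0.1, -1.4]
opening: 0.145
```

{"op": "arm_command", "data": {
  "series": [
    [0,0,0,0,0,0,0.0],
    [0,0,0,0,0,0,0.0],
    [0,0,0,0,0,0,0.0],
    [0,0,0,0,0,0,0.0],
    [0,0,0,0,0,0,0.0]
  ]
}}

```text
time_s: 20.75
eef_pos: [0.5699, 0.0234, 0.2745]
eef_rot: [-0.0, -0.089, 0.996, 0.0]
wrist_force: [-0.7, 0.8, -1.1]
opening: 0.143
```

```bash
python3 goto.py .5770 -.0075 .176
```

```text
[0.5699 0.0234 0.2745] q [-0.17  0.2   1.65  0.    1.3  -1.92] shift [-0.0014 -0.0317 -0.    ] rz 0.17
```

{"op": "arm_command", "data": {
  "series": [
    [-0.0014,-0.0317,0.01,0,0,0.2,0.0],
    [-0.0014,-0.0317,0.05,0,0,0.2,0.0],
    [-0.0014,-0.0317,0.085,0,0,0.2,0.0],
    [-0.0014,-0.0317,0.085,0,0,0.2,0.0],
    [-0.0014,-0.0317,0.085,0,0,0.2,0.0]
  ]
}}

```text
time_s: 21.25
eef_pos: [0.577, -0.0081, 0.1896]
eef_rot: [-0.001, -0.087, 0.996, 0.0]
wrist_force: [-0.3, -0.1, -0.7]
opening: 0.142
```

```bash
python3 held.py
```

```text
[ 0.577  -0.0081  0.1896] [[-0.985, -0.174], [-0.174, 0.985]] 0.1419536143478858 [-0.3 -0.1 -0.7]
peak z 0.1046 5829
body [[ 5.60200e-01 -1.14000e-02 -1.40560e+00  4.48809e+01  3.99490e+01
   1.04300e-01]]
p0 shift tool [-0.0002 -0.0634]
p1 shift tool [-0.0001  0.0006]
p2 shift tool [0.     0.0646]
```

{"op": "arm_command", "data": {
  "series": [
    [0,0.0006,0.0,0,0,0,0.0],
    [0,0.0006,0.01,0,0,0,0.0],
    [0,0.0006,0.02,0,0,0,0.0],
    [0,0.0006,0.028,0,0,0,0.0],
    [0,0.0006,0.033,0,0,0,0.0]
  ]
}}

```text
time_s: 21.8
eef_pos: [0.5772, -0.009, 0.1587]
eef_rot: [-0.001, -0.087, 0.996, -0.001]
wrist_force: [-8.9, -5.5, 22.5]
opening: 0.144
```

{"op": "arm_command", "data": {
  "series": [
    [0,0,0,0,0,0,0.0],
    [0,0,0,0,0,0,0.0],
    [0,0,0,0,0,0,0.0],
    [0,0,0,0,0,0,0.0],
    [0,0,0,0,0,0,0.0]
  ]
}}

```text
time_s: 22.3
eef_pos: [0.5772, -0.009, 0.1586]
eef_rot: [-0.0, -0.087, 0.996, -0.001]
wrist_force: [-9.2, -2.3, 20.5]
opening: 0.141
```

{"op": "arm_command", "data": {
  "series": [
    [0,0,-0.001,0,0,0,0.035],
    [0,0,-0.001,0,0,0,0.035],
    [0,0,-0.001,0,0,0,0.035],
    [0,0,-0.03,0,0,0,0.035],
    [0,0,-0.07,0,0,0,0.035]
  ]
}}

```text
time_s: 22.8
eef_pos: [0.5752, -0.0078, 0.2239]
eef_rot: [-0.003, -0.087, 0.996, 0.001]
wrist_force: [1.3, 0.2, 0.3]
opening: 0.408
```

{"op": "arm_command", "data": {
  "series": [
    [0,0.02,-0.03,0,0,0,0.04],
    [0,0.06,-0.06,0,0,0,0.04],
    [0,0.1,-0.09,0,0,0,0.04],
    [0.01,0.14,-0.12,0,0,0,0.04],
    [0.02,0.18,-0.12,0,0,0,0.04]
  ]
}}

```text
time_s: 23.3
eef_pos: [0.5275, 0.1671, 0.3509]
eef_rot: [0.004, -0.087, 0.996, 0.0]
wrist_force: [1.5, 0.2, 0.5]
opening: 0.468
```

```bash
python3 pock.py; python3 goto.py .46 .31 -.53
```

```text
scene tab [] 
 body [[0.5625, 0.0015, 0.0, 34.0, 20.0, 0.074]]
wrist tab [[0.5881, -0.0709, 0.1974, 40.596, 16.6699, 0.096], [0.5758, -0.0089, 0.1526, 40.2952, 15.5859, 0.096], [0.5398, 0.1093, 0.1732, 61.1704, 10.663, 0.096]] 
 body [[0.5877, -0.0706, 0.19, 71.0066, 45.2101, 0.0736], [0.5759, -0.0086, 0.1651, 70.3628, 44.7165, 0.0736]]
[0.5246 0.1698 0.3474] q [ 0.1   0.09  1.62  0.    1.43 -1.65] shift [0.0387 0.1495 0.0002] rz 40.62
```

Both are seated at body top .0736. Next is the third fresh cartridge.

{"op": "arm_command", "data": {
  "series": [
    [0.01,0.04,0,0,0,8,0.04],
    [0.02,0.08,0,0,0,16,0.04],
    [0.03,0.12,0,0,0,24,0.04],
    [0.0387,0.1495,0,0,0,32,0.04],
    [0.0387,0.1495,0,0,0,40.4,0.04]
  ]
}}

```text
time_s: 23.9
eef_pos: [0.4606, 0.3087, 0.3453]
eef_rot: [-0.001, 0.264, 0.965, -0.0]
wrist_force: [0.4, -1.6, -0.8]
opening: 0.467
```

{"op": "arm_command", "data": {
  "series": [
    [0,0,0,0,0,0,0.04],
    [0,0,0,0,0,0,0.04],
    [0,0,0,0,0,0,0.04],
    [0,0,0,0,0,0,0.04],
    [0,0,0,0,0,0,0.04]
  ]
}}

```text
time_s: 24.4
eef_pos: [0.4627, 0.3057, 0.3463]
eef_rot: [-0.0, 0.263, 0.965, -0.0]
wrist_force: [-0.3, 0.1, 0.5]
opening: 0.476
```

```bash
python3 meas.py
```

```text
tabs
 [[ 0.4133  0.3012 -0.5404 40.1307 15.0919  0.0476]] 
bodies
 [[ 4.13100e-01  3.01100e-01 -5.33700e-01  7.03612e+01  4.50421e+01
   2.58000e-02]
 [ 3.87000e-01  5.11200e-01  1.42890e+00  1.88090e+01  1.59806e+01
   2.58000e-02]]
 shift tool xy [ 0.0402 -0.0289] rz deg 0.51 z [0.4626 0.3058 0.3464]
[ 0.37   0.101  1.61   0.     1.43  -0.669]
```

{"op": "arm_command", "data": {
  "series": [
    [0.02,-0.015,0.02,0,0,0.3,0.04],
    [0.0402,-0.0289,0.05,0,0,0.3,0.04],
    [0.0402,-0.0289,0.09,0,0,0.3,0.04],
    [0.0402,-0.0289,0.13,0,0,0.3,0.04],
    [0.0402,-0.0289,0.171,0,0,0.3,0.04]
  ]
}}

```text
time_s: 24.95
eef_pos: [0.4132, 0.3017, 0.1747]
eef_rot: [0.001, 0.265, 0.964, 0.001]
wrist_force: [0.9, -0.7, -0.6]
opening: 0.466
```

{"op": "arm_command", "data": {
  "series": [
    [0,0,0.03,0,0,0,0.04],
    [0,0,0.055,0,0,0,0.04],
    [0,0,0.066,0,0,0,0.04],
    [0,0,0.066,0,0,0,0.04],
    [0,0,0.066,0,0,0,0.0]
  ]
}}

```text
time_s: 25.45
eef_pos: [0.4138, 0.3019, 0.1104]
eef_rot: [0.001, 0.265, 0.964, 0.0]
wrist_force: [0.7, -0.1, -0.3]
opening: 0.314
```

{"op": "arm_command", "data": {
  "series": [
    [0,0,0,0,0,0,0.0],
    [0,0,0,0,0,0,0.0],
    [0,0,0,0,0,0,0.0],
    [0,0,-0.03,0,0,0,0.0],
    [0,0,-0.07,0,0,0,0.0]
  ]
}}

```text
time_s: 25.95
eef_pos: [0.4114, 0.301, 0.1785]
eef_rot: [-0.002, 0.265, 0.964, -0.001]
wrist_force: [0.5, 0.1, -0.6]
opening: 0.139
```

{"op": "arm_command", "data": {
  "series": [
    [0,0,-0.045,0,0,0,0.0],
    [0,0,-0.09,0,0,0,0.0],
    [0,0,-0.095,0,0,0,0.0],
    [0,0,-0.095,0,0,0,0.0],
    [0,0,-0.095,0,0,0,0.0]
  ]
}}

```text
time_s: 26.45
eef_pos: [0.4122, 0.3013, 0.2731]
eef_rot: [-0.001, 0.265, 0.964, -0.001]
wrist_force: [0.3, 0.3, -1.1]
opening: 0.142
```

```bash
python3 goto.py .5656 .0557 .176
```

```text
[0.4122 0.3013 0.2731] q [ 0.4   0.07  1.8   0.    1.28 -0.64] shift [-2.574e-01 -1.327e-01 -1.000e-04] rz -40.83
```

{"op": "arm_command", "data": {
  "series": [
    [-0.04,-0.02,0,0,0,-5,0.0],
    [-0.08,-0.04,0,0,0,-12,0.0],
    [-0.12,-0.06,0,0,0,-20,0.0],
    [-0.16,-0.08,0,0,0,-28,0.0],
    [-0.2,-0.1,0,0,0,-35,0.0]
  ]
}}

```text
time_s: 26.95
eef_pos: [0.5334, 0.1118, 0.2717]
eef_rot: [-0.002, -0.04, 0.999, 0.0]
wrist_force: [1.0, 1.1, -1.3]
opening: 0.143
```

{"op": "arm_command", "data": {
  "series": [
    [0,0,0,0,0,-5.8,0.0],
    [0,0,0,0,0,-5.8,0.0],
    [0,0,0,0,0,-5.8,0.0],
    [0,0,0,0,0,-5.8,0.0],
    [0,0,0,0,0,-5.8,0.0]
  ]
}}

```text
time_s: 27.45
eef_pos: [0.5332, 0.1143, 0.274]
eef_rot: [-0.0, -0.088, 0.996, 0.0]
wrist_force: [0.4, 0.0, -1.1]
opening: 0.143
```

```bash
python3 goto.py .5656 .0557 .176
```

```text
[0.5332 0.1143 0.274 ] q [-0.01  0.14  1.71  0.    1.29 -1.75] shift [-0.0216 -0.0634 -0.    ] rz -0.01
```

{"op": "arm_command", "data": {
  "series": [
    [-0.01,-0.04,0,0,0,0,0.0],
    [-0.0216,-0.0634,0.02,0,0,0,0.0],
    [-0.0216,-0.0634,0.06,0,0,0,0.0],
    [-0.0216,-0.0634,0.085,0,0,0,0.0],
    [-0.0216,-0.0634,0.085,0,0,0,0.0]
  ]
}}

```text
time_s: 27.95
eef_pos: [0.5633, 0.0554, 0.1853]
eef_rot: [-0.004, -0.088, 0.996, 0.001]
wrist_force: [-1.2, 0.2, -1.6]
opening: 0.139
```

{"op": "arm_command", "data": {
  "series": [
    [0,0,0,0,0,0,0.0],
    [0,0,0,0,0,0,0.0],
    [0,0,0,0,0,0,0.0],
    [0,0,0,0,0,0,0.0],
    [0,0,0,0,0,0,0.0]
  ]
}}

```text
time_s: 28.45
eef_pos: [0.5665, 0.0549, 0.1903]
eef_rot: [0.001, -0.088, 0.996, -0.0]
wrist_force: [-0.1, -0.1, -0.7]
opening: 0.143
```

```bash
python3 held.py
```

```text
[0.5665 0.0549 0.1903] [[-0.985, -0.175], [-0.175, 0.985]] 0.14273790610073106 [-0.1 -0.1 -0.7]
peak z 0.1053 5899
body [[ 0.5503  0.0517 -1.3941 44.8969 39.5177  0.1048]]
p0 shift tool [ 0.0005 -0.1272]
p1 shift tool [ 0.0005 -0.0632]
p2 shift tool [0.0006 0.0007]
```

{"op": "arm_command", "data": {
  "series": [
    [0.0005,0.0008,0.0,0,0,0,0.0],
    [0.0005,0.0008,0.01,0,0,0,0.0],
    [0.0005,0.0008,0.02,0,0,0,0.0],
    [0.0005,0.0008,0.028,0,0,0,0.0],
    [0.0005,0.0008,0.0335,0,0,0,0.0]
  ]
}}

```text
time_s: 29.0
eef_pos: [0.5653, 0.0548, 0.1583]
eef_rot: [-0.001, -0.088, 0.996, -0.001]
wrist_force: [-24.5, -2.0, 65.8]
opening: 0.139
```

{"op": "arm_command", "data": {
  "series": [
    [0,0,0,0,0,0,0.0],
    [0,0,0,0,0,0,0.0],
    [0,0,0,0,0,0,0.0],
    [0,0,0,0,0,0,0.0],
    [0,0,0,0,0,0,0.0]
  ]
}}

```text
time_s: 29.5
eef_pos: [0.5653, 0.0548, 0.1584]
eef_rot: [-0.001, -0.088, 0.996, -0.001]
wrist_force: [-12.5, -2.5, 26.3]
opening: 0.14
```

{"op": "arm_command", "data": {
  "series": [
    [0,0,-0.001,0,0,0,0.035],
    [0,0,-0.001,0,0,0,0.035],
    [0,0,-0.001,0,0,0,0.035],
    [0,0,-0.03,0,0,0,0.035],
    [0,0,-0.07,0,0,0,0.035]
  ]
}}

```text
time_s: 30.0
eef_pos: [0.5636, 0.0557, 0.2233]
eef_rot: [-0.003, -0.088, 0.996, 0.001]
wrist_force: [1.5, -0.1, -0.2]
opening: 0.411
```

{"op": "arm_command", "data": {
  "series": [
    [0.02,-0.01,-0.03,0,0,0,0.035],
    [0.05,-0.03,-0.06,0,0,0,0.035],
    [0.08,-0.05,-0.09,0,0,0,0.035],
    [0.097,-0.059,-0.13,0,0,0,0.035],
    [0.097,-0.059,-0.13,0,0,0,0.035]
  ]
}}

```text
time_s: 30.5
eef_pos: [0.481, -0.0212, 0.3613]
eef_rot: [0.004, -0.087, 0.996, -0.002]
wrist_force: [0.1, 1.2, 0.6]
opening: 0.413
```

```bash
cat > all.py <<'E'
from h import *
import sys
o=ctrl.get_obs(); print(o["eef_pos"].round(4),o["q"].round(2))
p,d,m=snap("wrist"); save(sys.argv[1],p); u,v,P=cloud(m,d); b=(.51,.64,-.12,.11)
print("tab",rect(P,.088,.103,b).tolist(),"\n body",rect(P,.066,.082,b).tolist())
for c in [(.588,-.0705),(.577,-.0075),(.566,.0555)]:
    s=(np.hypot(P[:,0]-c[0],P[:,1]-c[1])<.033)&(abs(P[:,2]-.074)<.006)
    A=np.c_[P[s,:2]-c,np.ones(s.sum())]; f=np.linalg.lstsq(A,P[s,2],rcond=None)[0]; print("tilt",f.round(4))
p,d,m=snap("side"); u,v,P=cloud(m,d); b=(.36,.58,-.45,-.24)
print("tray",rect(P,.046,.058,b)[:2].tolist(),rect(P,.024,.036,b)[:2].tolist()); save(sys.argv[1]+"s",p)
E
python3 all.py w5
```

```text
[ 0.481  -0.0212  0.3613] [-0.29 -0.08  1.77 -0.    1.45 -2.04]
tab [[0.5755, -0.0094, 0.1651, 40.4422, 14.3027, 0.0961], [0.5424, 0.1091, 0.1651, 66.0884, 10.5215, 0.0961], [0.579, -0.0733, 0.1419, 23.0517, 14.7078, 0.0961], [0.5557, 0.0535, 0.1974, 24.3184, 14.5126, 0.0961]] 
 body [[0.5753, -0.0091, 0.1799, 70.8386, 44.8108, 0.0735], [0.5549, 0.0528, 0.1587, 52.4133, 44.3163, 0.0735], [0.5801, -0.0731, 0.1853, 55.6551, 45.6421, 0.0735]]
tilt [-0.0053 -0.0083  0.0737]
tilt [-0.0001 -0.0034  0.0737]
tilt [-0.0083  0.0077  0.0736]
tray [[0.4724, -0.3468, 0.1244, 40.8074, 16.2486, 0.0511]] [[0.4724, -0.3477, 0.1865, 70.696, 45.2024, 0.0301]]
```

View pics/w5.png

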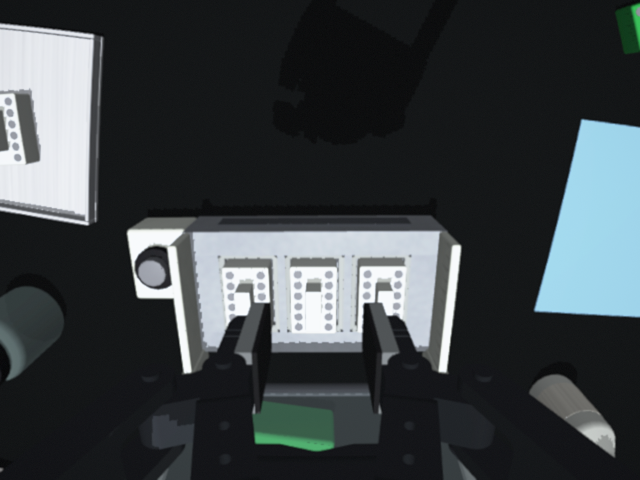

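All three fresh cartridges are seated flat in pockets at (247,293), (313,297) and (382,293), and the done cartridge stands in the tray at (15,130). The mat is empty. Next, the guard.

{"op": "arm_command", "data": {
  "series": [
    [0,0,-0.02,0,0,8,0.035],
    [0,0,-0.04,0,0,16,0.035],
    [0,0,-0.06,0,0,24,0.035],
    [0,0,-0.06,0,0,32,0.035],
    [0,0,-0.06,0,0,40,0.035]
  ]
}}

```text
time_s: 31.1
eef_pos: [0.4806, -0.019, 0.4145]
eef_rot: [-0.001, 0.261, 0.965, 0.0]
wrist_force: [-0.2, -0.1, -0.1]
opening: 0.408
```

{"op": "arm_command", "data": {
  "series": [
    [0,0,0,0,0,8,0.035],
    [0,0,0,0,0,16,0.035],
    [0,0,0,0,0,24,0.035],
    [0,0,0,0,0,32,0.035],
    [0,0,0,0,0,40,0.035]
  ]
}}

```text
time_s: 31.6
eef_pos: [0.4803, -0.0189, 0.4135]
eef_rot: [-0.002, 0.575, 0.818, -0.001]
wrist_force: [0.8, 0.2, 0.4]
opening: 0.41
```

{"op": "arm_command", "data": {
  "series": [
    [0,0,0,0,0,5,0.035],
    [0,0,0,0,0,10,0.035],
    [0,0,0,0,0,10,0.035],
    [0,0,0,0,0,10,0.035],
    [0,0,0,0,0,10,0.035]
  ]
}}

```text
time_s: 32.1
eef_pos: [0.4803, -0.0193, 0.415]
eef_rot: [-0.001, 0.642, 0.767, -0.0]
wrist_force: [0.6, 0.5, 1.0]
opening: 0.408
```

```bash
python3 goto.py .6735 .0095 1.747; python3 - <<'E'
from h import *
for n in ("scene","wrist"):
    p,d,m=snap(n); u,v,P=cloud(m,d); th=.176;Rm=np.array([[np.cos(th),-np.sin(th)],[np.sin(th),np.cos(th)]]); L=(P[:,:2]-[.577,-.0075])@Rm
    s=(L[:,0]>.06)&(L[:,0]<.14)&(abs(L[:,1])<.045)&(P[:,2]>.255)&(P[:,2]<.31)
    if s.sum(): print(n,s.sum(),np.percentile(np.c_[L[s],P[s,2]],[2,50,98],axis=0).round(4))
E
```

```text
[ 0.4803 -0.0193  0.415 ] q [-0.29 -0.11  1.68  0.    1.57 -0.47] shift [-0.0058  0.1953 -0.0003] rz 0.07
scene 151 [[ 9.930e-02 -4.390e-02  2.800e-01]
 [ 1.061e-01  2.000e-04  2.868e-01]
 [ 1.093e-01  4.310e-02  2.900e-01]]
wrist 81 [[ 0.0939 -0.0449  0.2766]
 [ 0.0951 -0.0405  0.2801]
 [ 0.0965 -0.0333  0.2832]]
```

{"op": "arm_command", "data": {
  "series": [
    [-0.0058,0.05,0,0,0,0,0.035],
    [-0.0058,0.1,0,0,0,0,0.035],
    [-0.0058,0.15,0,0,0,0,0.035],
    [-0.0058,0.197,0,0,0,0,0.035],
    [-0.0058,0.197,0,0,0,0,0.035]
  ]
}}

```text
time_s: 32.7
eef_pos: [0.6791, 0.0098, 0.4101]
eef_rot: [-0.003, 0.642, 0.767, -0.001]
wrist_force: [-1.3, 0.1, -0.4]
opening: 0.413
```

{"op": "arm_command", "data": {
  "series": [
    [0,0,0,0,0,0,0.035],
    [0,0,0.03,0,0,0,0.035],
    [0,0,0.06,0,0,0,0.035],
    [0,0,0.076,0,0,0,0.035],
    [0,0,0.076,0,0,0,0.035]
  ]
}}

```text
time_s: 33.2
eef_pos: [0.6735, 0.0091, 0.3381]
eef_rot: [-0.002, 0.643, 0.766, -0.001]
wrist_force: [0.6, 0.5, -1.1]
opening: 0.405
```

{"op": "arm_command", "data": {
  "series": [
    [0,0,0,0,0,0,0.0],
    [0,0,0,0,0,0,0.0],
    [0,0,0,0,0,0,0.0],
    [0,0,0,0,0,0,0.0],
    [0,0,0,0,0,0,0.0]
  ]
}}

```text
time_s: 33.7
eef_pos: [0.676, 0.009, 0.3427]
eef_rot: [0.002, 0.642, 0.766, 0.001]
wrist_force: [-0.5, -0.1, 6.6]
opening: 0.116
```

{"op": "arm_command", "data": {
  "series": [
    [0,-0.0175,-0.0014,0,0,0,0.0],
    [0,-0.035,-0.0011,0,0,0,0.0],
    [0,-0.0523,0.001,0,0,0,0.0],
    [0,-0.0694,0.0049,0,0,0,0.0],
    [0,-0.086,0.0104,0,0,0,0.0]
  ]
}}

```text
time_s: 34.2
eef_pos: [0.592, -0.0061, 0.3337]
eef_rot: [0.004, 0.642, 0.766, 0.002]
wrist_force: [0.7, 0.1, 10.2]
opening: 0.114
```

{"op": "arm_command", "data": {
  "series": [
    [0,-0.016,0.0071,0,0,0,0.0],
    [0,-0.0312,0.0158,0,0,0,0.0],
    [0,-0.0454,0.026,0,0,0,0.0],
    [0,-0.0585,0.0376,0,0,0,0.0],
    [0,-0.0704,0.0504,0,0,0,0.0]
  ]
}}

```text
time_s: 34.7
eef_pos: [0.5213, -0.0188, 0.2817]
eef_rot: [0.002, 0.642, 0.766, 0.0]
wrist_force: [-5.8, -2.1, 8.7]
opening: 0.112
```

{"op": "arm_command", "data": {
  "series": [
    [0,-0.0106,0.0139,0,0,0,0.0],
    [0,-0.0198,0.0288,0,0,0,0.0],
    [0,-0.0274,0.0446,0,0,0,0.0],
    [0,-0.0334,0.061,0,0,0,0.0],
    [0,-0.0377,0.0779,0,0,0,0.0]
  ]
}}

```text
time_s: 35.2
eef_pos: [0.4829, -0.0258, 0.2015]
eef_rot: [-0.0, 0.642, 0.766, -0.002]
wrist_force: [-9.2, -5.1, 5.5]
opening: 0.116
```

{"op": "arm_command", "data": {
  "series": [
    [0,-0.0014,0.009,0,0,0,0.0],
    [0,-0.0026,0.0173,0,0,0,0.0],
    [0,-0.0032,0.026,0,0,0,0.0],
    [0,-0.0035,0.0348,0,0,0,0.0],
    [0,-0.0035,0.0348,0,0,0,0.0]
  ]
}}

```text
time_s: 35.7
eef_pos: [0.4788, -0.0265, 0.1652]
eef_rot: [-0.001, 0.642, 0.767, -0.003]
wrist_force: [-7.5, -8.1, -1.6]
opening: 0.112
```

{"op": "arm_command", "data": {
  "series": [
    [0,0,0.002,0,0,0,0.0],
    [0,0,0.004,0,0,0,0.0],
    [0,0,0.004,0,0,0,0.0],
    [0,0,0.004,0,0,0,0.0],
    [0,0,0.004,0,0,0,0.0]
  ]
}}

```text
time_s: 36.2
eef_pos: [0.4788, -0.0265, 0.162]
eef_rot: [-0.001, 0.642, 0.767, -0.003]
wrist_force: [-10.3, -7.7, 0.7]
opening: 0.111
```

{"op": "arm_command", "data": {
  "series": [
    [0,0,0.002,0,0,0,0.0],
    [0,0,0.004,0,0,0,0.0],
    [0,0,0.004,0,0,0,0.0],
    [0,0,0.004,0,0,0,0.0],
    [0,0,0.004,0,0,0,0.0]
  ]
}}

```text
time_s: 36.7
eef_pos: [0.479, -0.0265, 0.1615]
eef_rot: [-0.001, 0.642, 0.767, -0.003]
wrist_force: [-26.4, -4.8, 36.8]
opening: 0.113
```

{"op": "arm_command", "data": {
  "series": [
    [0,0,-0.003,0,0,0,0.03],
    [0,0,-0.003,0,0,0,0.03],
    [0,0,-0.003,0,0,0,0.03],
    [0,0,-0.04,0,0,0,0.03],
    [0,0,-0.085,0,0,0,0.03]
  ]
}}

```text
time_s: 37.2
eef_pos: [0.4793, -0.0248, 0.242]
eef_rot: [-0.003, 0.642, 0.766, -0.001]
wrist_force: [1.5, -0.6, 0.2]
opening: 0.354
```

{"op": "arm_command", "data": {
  "series": [
    [0,0,-0.03,0,0,0,0.03],
    [-0.02,0,-0.06,0,0,0,0.0],
    [-0.06,0.02,-0.06,0,0,0,0.0],
    [-0.1,0.04,-0.06,0,0,0,0.0],
    [-0.1,0.04,-0.06,0,0,0,0.0]
  ]
}}

```text
time_s: 37.7
eef_pos: [0.5398, -0.1208, 0.3031]
eef_rot: [0.001, 0.644, 0.765, -0.0]
wrist_force: [-0.3, 1.0, -0.2]
opening: 0.001
```

```bash
python3 - <<'E'
from h import *
o=ctrl.get_obs(); print(o["eef_pos"].round(4))
th=.176;Rm=np.array([[np.cos(th),-np.sin(th)],[np.sin(th),np.cos(th)]])
for n in ("wrist","side"):
    p,d,m=snap(n); save("b"+n,p); u,v,P=cloud(m,d); L=(P[:,:2]-[.577,-.0075])@Rm
    for y in (-.03,0,.03):
        s=(abs(L[:,1]-y)<.006)&(L[:,0]<-.085)&(L[:,0]>-.115)&(P[:,2]>.09)&(P[:,2]<.15); 
        if s.sum(): print(n,"bar top z",np.percentile(P[s,2],98).round(4))
    s=(abs(L[:,0])<.03)&(L[:,1]<-.127)&(L[:,1]>-.19)&(P[:,2]>.06)&(P[:,2]<.1); q=P[s]; print(n,s.sum(),np.histogram(q[:,2],np.arange(.06,.09,.002))[0])
    zt=np.percentile(q[:,2],97); print("ztop",zt,"btn",rect(P,zt-.004,zt+.004,(.52,.65,-.22,-.13)).tolist(), "wide",rect(P,.056,.09,(.52,.65,-.22,-.13)).tolist())
E
```

```text
[ 0.5398 -0.1208  0.3031]
wrist bar top z 0.1148
wrist bar top z 0.1149
wrist bar top z 0.1147
wrist 855 [240  86   3  10  40 342 133   1   0   0   0   0   0   0]
ztop 0.07271876891753346 btn [[0.5765, -0.1645, -1.5708, 26.0, 26.0, 0.0714]] wide [[0.577, -0.1685, 0.0, 43.0, 34.0, 0.0672]]
side bar top z 0.1151
side bar top z 0.1162
side bar top z 0.115
side 228 [32 26 10  9 17 36 19  9  6  8 10 10  6  3]
ztop 0.09511202806595656 btn [] wide [[0.578, -0.1725, 0.0, 41.0, 34.0, 0.0701], [0.5685, -0.1378, 0.1651, 65.5952, 9.0419, 0.0701]]
```

View pics/bwrist.png

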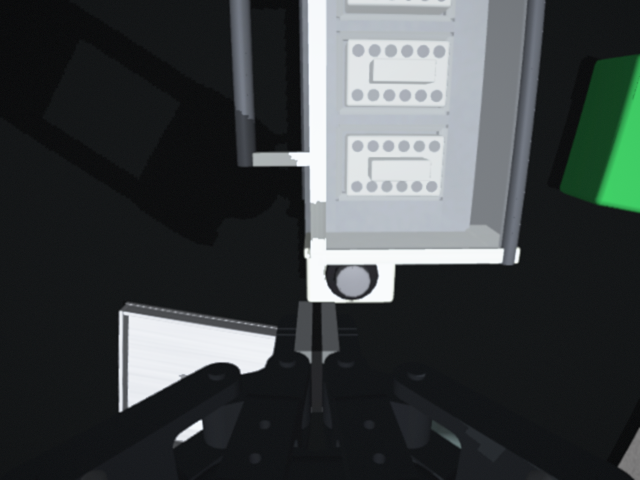

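Guard shut: bar top .115 means its centre is about .109, level with the hinge. The button cap is at (352,281) in the wrist view, world (.577,-.165,.072).

{"op": "arm_command", "data": {
  "series": [
    [-0.025,0.0145,0.02,0,0,0,0.0],
    [-0.05,0.0289,0.05,0,0,0,0.0],
    [-0.05,0.0289,0.09,0,0,0,0.0],
    [-0.05,0.0289,0.13,0,0,0,0.0],
    [-0.05,0.0289,0.145,0,0,0,0.0]
  ]
}}

```text
time_s: 38.3
eef_pos: [0.5719, -0.1587, 0.1538]
eef_rot: [-0.004, 0.642, 0.767, -0.001]
wrist_force: [0.5, 0.7, -0.3]
opening: 0.0
```

{"op": "arm_command", "data": {
  "series": [
    [0,0,0,0,0,0,0.0],
    [0,0,0,0,0,0,0.0],
    [0,0,0.004,0,0,0,0.0],
    [0,0,0.008,0,0,0,0.0],
    [0,0,0.008,0,0,0,0.0]
  ]
}}

```text
time_s: 38.8
eef_pos: [0.5749, -0.161, 0.1509]
eef_rot: [0.0, 0.642, 0.766, 0.0]
wrist_force: [0.5, 0.2, 0.2]
opening: 0.001
```

```bash
python3 - <<'E'
from h import *
o=ctrl.get_obs(); print(o["eef_pos"].round(4),o["wrist_force"])
p,d,m=snap("side"); save("press",cv2.resize(p[230:360,280:440],None,fx=4,fy=4,interpolation=3))
E
```

```text
[ 0.5749 -0.161   0.1509] [0.46105025 0.24984302 0.15214239]
```

View pics/press.png

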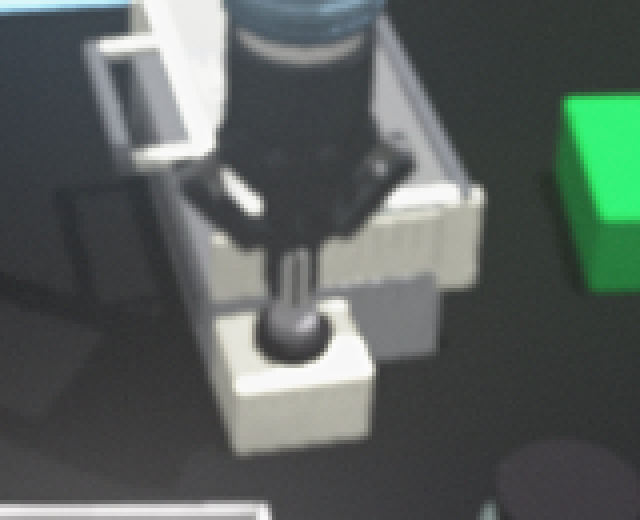

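The fingers hover centred over the button, about 5 mm above it. The guard is down. Pressing.

{"op": "arm_command", "data": {
  "series": [
    [-0.003,0.0015,0.0,0,0,0,0.0],
    [-0.003,0.0015,0.004,0,0,0,0.0],
    [-0.003,0.0015,0.008,0,0,0,0.0],
    [-0.003,0.0015,0.0115,0,0,0,0.0],
    [-0.003,0.0015,0.0115,0,0,0,0.0]
  ]
}}

```text
time_s: 39.35
eef_pos: [0.5771, -0.1641, 0.139]
eef_rot: [0.001, 0.642, 0.766, 0.0]
wrist_force: [0.5, -0.7, 4.2]
opening: 0.001
```

{"op": "arm_command", "data": {
  "series": [
    [0,0,0.001,0,0,0,0.0],
    [0,0,0.002,0,0,0,0.0],
    [0,0,0.003,0,0,0,0.0],
    [0,0,0.003,0,0,0,0.0],
    [0,0,0.003,0,0,0,0.0]
  ]
}}

```text
time_s: 39.85
eef_pos: [0.5773, -0.1641, 0.1384]
eef_rot: [0.001, 0.642, 0.766, -0.0]
wrist_force: [-6.1, 1.5, 18.6]
opening: 0.004
```

Bottomed out at 18.6 N, so it is fully pressed. Retract and do a final check.

{"op": "arm_command", "data": {
  "series": [
    [0,0,-0.01,0,0,0,0.0],
    [0,0,-0.04,0,0,0,0.0],
    [0,0,-0.08,0,0,0,0.0],
    [0,0,-0.12,0,0,0,0.0],
    [0.02,-0.03,-0.16,0,0,0,0.0]
  ]
}}

```text
time_s: 40.35
eef_pos: [0.5473, -0.1513, 0.2944]
eef_rot: [0.001, 0.643, 0.766, 0.0]
wrist_force: [-0.1, 1.0, 1.0]
opening: -0.001
```

{"op": "arm_command", "data": {
  "series": [
    [0.04,-0.02,0,0,0,0,0.0],
    [0.08,-0.04,0,0,0,0,0.0],
    [0.12,-0.07,0,0,0,0,0.0],
    [0.12,-0.07,0,0,0,0,0.0],
    [0.12,-0.07,0,0,0,0,0.0]
  ]
}}

```text
time_s: 40.85
eef_pos: [0.4556, -0.0436, 0.2929]
eef_rot: [0.0, 0.642, 0.767, 0.0]
wrist_force: [0.7, 0.4, 0.5]
opening: 0.001
```

```bash
python3 all.py w9; python3 - <<'E'
from h import *
p,d,m=snap("wrist"); u,v,P=cloud(m,d);th=.176;Rm=np.array([[np.cos(th),-np.sin(th)],[np.sin(th),np.cos(th)]]); L=(P[:,:2]-[.577,-.0075])@Rm
s=(abs(L[:,1])<.04)&(L[:,0]<-.085)&(L[:,0]>-.115)&(P[:,2]>.09)&(P[:,2]<.15); print("bar top",np.percentile(P[s,2],98))
a=cv2.imread("pics/w9.png");b=cv2.imread("pics/w9s.png"); cv2.imwrite("pics/fin.png",np.hstack([cv2.resize(a,(400,300)),cv2.resize(b,(400,300))]))
E
```

```text
[ 0.4556 -0.0436  0.2929] [-0.36 -0.08  1.9  -0.    1.32 -0.53]
tab [] 
 body []
tilt [0. 0. 0.]
tilt [0. 0. 0.]
tilt [0. 0. 0.]
tray [[0.4723, -0.3476, 0.1566, 40.2903, 15.4923, 0.0511]] [[0.4726, -0.3475, 0.1498, 71.1376, 44.8131, 0.03]]
bar top 0.1145602533257925
```

View pics/fin.png

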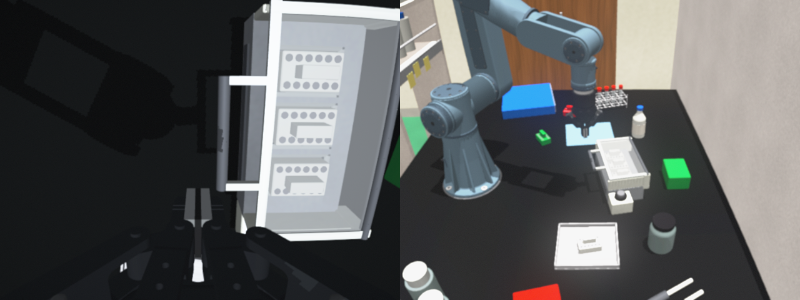

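Three cartridges are seated under the shut guard at left (310,72), (307,127) and (300,180). The done cartridge is upright in the tray at (588,245), and the bystanders are in place.

```bash
python3 -c "
from bench import ctrl
print(ctrl.hand_in())"
```

```text
the job is handed in; nothing more can be done
None
```

The job is done and handed in at about 41 s of the 210 s allowed; the hand-in gave no verdict.

- **Guard and cartridges:** I raised the guard and moved the one finished cartridge from pocket 0 to the tray, where it stands upright. The three fresh cartridges went into pockets 0, 1 and 2.
- **Shutting and starting:** I lowered the guard onto its stop (about 37 N back). I then pressed start until it bottomed out at about 19 N. The guard was never up while the button was pressed.
- **Seating check:** Before the guard came down, all three fresh body tops measured 73.6–73.7 mm, where 74 mm is fully seated, with tilts under about 0.7 degrees.
- **Final check:** The guard bar centre is at about 108.5 mm, level with the hinge at 108 mm. The tray cartridge's top is at about 51 mm, and the bottle, jar, tip box and the red and green look-alikes look to be in their places.
- **Checks that fell short:**
  - After shutting, the depth reading stops at the clear guard, so the seated cartridges could only be confirmed by eye in the last picture.
  - The scene camera gave no usable tab readings in the pocket checks, so those heights come from the wrist camera alone.
  - The highest force I read was about 70 N at the wrist while seating the third cartridge, under the 120 N limit. Forces were read only at the end of each move.

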